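# Turn the bench stakes round in their block

### The arm

A 7-joint arm with a two-finger parallel gripper is mounted at the origin on the work surface. World frame = base frame: x ahead of the robot, y to its left, z up, the work surface at z = 0. Lengths are in m, angles in rad, forces in N, time in s.
With the tool pointing down it reaches from about 0.425 to 0.925 m from the base axis. Payload 6.8 kg.
Tool frame: the origin (TCP) lies between the finger pads; the fingertips stand r.tcp_to_tips ahead of it and the grasp point (between the pads) lies 3 mm ahead of it (r.tcp_to_tips is the distance from the TCP to the fingertips, in m); z points along the fingers, y is the line along which they close (so a half turn about z gives the same grasp; the last joint's range is limited). The gripper opens to 85 mm and grips with 20 to 120 N. Pads are 22 mm wide; open, the fingers measure 114 mm over their backs; the gripper's body (76 mm by 85 mm) begins 54 mm behind the grasp point. The pads swing forward as they close: fully open they stand 13 mm farther back than shut.
Start: joints at [1.086, 0.477, 0.022, 1.555, -0.011, 1.109, -0.083], TCP at [0.248, -0.628, 0.253] pointing down, gripper open.
Joint ranges: [-2.96, 2.96], [-0.34, 2.1], [-1.41, 1.46], [0.24, 2.44], [-1.37, 4.51], [0.17, 1.92], [-2.96, 2.96]. Speed limits (rad/s): [2.39, 2.39, 3.14, 3.14, 3.14, 3.14, 3.14].

### API

Orientations are given as a rotation vector (axis times angle).
In Python, from bench import r gives the robot as it stands. The module is installed in compiled form; this text tells all that it offers.
- The arm moves only by the tool step_arm, never from a script. Its argument "moves" is a list of rows, each an object of numbers: "rx", "ry", "rz": the turn, a rotation vector about the tool's x, y, z in degrees; "dx", "dy", "dz": the shift along the tool's x, y, z in mm; "gripper": the opening, from -1 (shut) to 1 (fully open). In form: [{"rx": .., "ry": .., "rz": .., "dx": .., "dy": .., "dz": .., "gripper": ..}, ...]. A call has 1 to 20 rows; each row shifts and turns the commanded pose from where the row before left it, along the tool's axes as they then stand; what a row does not reach is not made up. A row lasts 1/8 s, in which the tool goes at most 62.5 mm and 10.7 degrees, less where a joint would pass 70% of its speed; a pose out of reach is approached as far as the arm can. A call is refused whole if a number of a shift passes 62.5 or a number of a turn 10.7, either way. A call with a gripper value outside its range is refused whole. The fingers move at their own pace and stop on an object; "grip_force" is the grip in N (left out, the last holds). Time passes only in rows, so rows that do not move let the fingers close. It gives the time, the measured TCP pose, the force, the opening and the grip force at its end, in the units of the state.
- r.get_obs(): the state, without advancing time (a new reading comes with each control period).
- r.grab_frame(name): name is "scene" or "top"; returns the picture (400x640x3 uint8, blue, green, red); there is no depth.
- r.camera_info(name): a dict with "mtx" (3x3 intrinsics, pixels), "rvec" (rotation vector, rad) and "tvec" (3), from world to camera coordinates, as OpenCV has them. Camera axes: x right, y down, z forward; pixel columns grow to the right and rows downward; lengths in m; the calibration is good to about 2 mm. A picture is of the moment at which its call begins. camera_info takes no time and is no camera call.
- r.hand_in(): hands the job in; it is judged then, once.
The state is a dict: "clock": time; "joints": joint angles; "qvel": joint speeds; "tau": joint torques, N m; "tcp_pos": TCP position; "orientation": TCP orientation; "contact_force": force on the tool from outside, world axes, zero at the start; "moment": the same for the moment, N m; "grip_width": finger opening in m; "gripper_force": force on a finger pad.
Only numpy, scipy, OpenCV 4.12 (cv2) and the standard library are available. Lean on these libraries where they do the work, as an engineer would, in place of code of your own. Each camera call takes 0.05 s, during which the arm holds its last target. There are 200 camera calls.

### The job

Lift the hold-down plate straight up off its two dowels, keeping it level, and lay it flat on the cork mat. Then turn the stakes in the block end for end, and put any spare stakes from the plywood board into its empty pockets, so that every stake lies fully down in a pocket with its long round horn sticking out at the plain front, away from the bolted flange, and its battered stub at the rear. Finally fit the plate fully back down on its dowels over them, and do not disturb the mug, the can and the hammer.

Things in the scene. Friction and masses are not known exactly. Their poses are not given: they have to be found in the camera images.
- block: green steel stake block fixed to the bench, 120 (x) x 220 mm (y). Front (-x) plain; rear (+x) has a bolted flange 45 mm deep, 8 mm high. Origin: on the bench, below its middle. Four open-topped pockets side by side, rims 22 mm above the bench. Four 16 mm pedestals at x = +-38, y = +-56 mm, tops 40 mm above the bench, carry the plate; two bear dowels
- plate: aluminium hold-down plate, 108 (x) x 200 (y) x 8 mm, 0.5 kg, with two 14 mm holes at (-38, -56) and (+38, +56) mm over the block's dowels (half a turn fits too). Dark bridge handle on top: bar 96 mm long along y, 14 mm wide, 16 mm high, posts at y = +-41. Origin: centre of the underside; z up. Fitted, it lies 40 mm above the block's origin, 4 mm above the stakes; it starts so
- plate_grip (a point): middle of the plate's handle bar, 42 mm above its underside, 26 mm free below the bar, where to grip it (close the fingers across the bar, along the plate's x)
- mat: cork mat fixed to the bench, 220 mm (x) x 130 mm (y) x 8 mm, left or right of the block. Origin: centre of its underside
- board: bare plywood board fixed on the bench on the other side of the block, 220 (x) x 160 (y) x 12 mm, on which the spare stakes lie (their origins 24 mm above the bench). Origin: centre of its underside
- mug: steel mug beyond the block, 76 mm across, 85 mm high, bystander. Origin: centre of its underside
- can: steel can beyond the block, 66 mm across, 100 mm high, bystander. Origin: centre of its underside
- hammer: hammer 240 mm long lying beyond the block, bystander. Origin: on the bench, about its middle
- pocket_0 (a point): centre of the floor of a pocket in the block, 12 mm above the bench, at y = -84 mm of the block. Pocket 104 mm long (block x) x 28 mm wide, 10 mm deep; lips 8 mm thick in front and behind, each with a notch 20 mm wide, open down to the floor, for the stake's ends. A seated stake's origin lies 12 mm above this point and its shank stands 14 mm above the rims
- pocket_1 (a point): centre of the floor of a pocket in the block, 12 mm above the bench, at y = -28 mm of the block. Pocket 104 mm long (block x) x 28 mm wide, 10 mm deep; lips 8 mm thick in front and behind, each with a notch 20 mm wide, open down to the floor, for the stake's ends. A seated stake's origin lies 12 mm above this point and its shank stands 14 mm above the rims
- pocket_2 (a point): centre of the floor of a pocket in the block, 12 mm above the bench, at y = 28 mm of the block. Pocket 104 mm long (block x) x 28 mm wide, 10 mm deep; lips 8 mm thick in front and behind, each with a notch 20 mm wide, open down to the floor, for the stake's ends. A seated stake's origin lies 12 mm above this point and its shank stands 14 mm above the rims
- pocket_3 (a point): centre of the floor of a pocket in the block, 12 mm above the bench, at y = 84 mm of the block. Pocket 104 mm long (block x) x 28 mm wide, 10 mm deep; lips 8 mm thick in front and behind, each with a notch 20 mm wide, open down to the floor, for the stake's ends. A seated stake's origin lies 12 mm above this point and its shank stands 14 mm above the rims
- dowel_0 (a point): tip of the front, y = -56 mm dowel: 12 mm across, rising 23 mm above its pedestal, straight for 14 mm, then tapering to 6 mm across at this tip
- dowel_1 (a point): tip of the rear, y = +56 mm dowel: 12 mm across, rising 23 mm above its pedestal, straight for 14 mm, then tapering to 6 mm across at this tip
- stake_a: one of 3 or 4 present steel bench stakes, 0.4 kg. Shank 100 mm long, 24 x 24 mm (any long face may lie down); a slim round tapering HORN 45 mm long, 18 mm thick, on one end, a short square battered STUB 15 mm long, 17 mm wide, on the other. Origin: middle of the shank, on its axis (about the centre of mass). x runs along the shank to the stub, the horn points to -x.. Starts in a pocket
- horn_a (a point): tip of the horn of stake_a, 95 mm from the middle of its shank
- stake_b: one of 3 or 4 present steel bench stakes, 0.4 kg. Shank 100 mm long, 24 x 24 mm (any long face may lie down); a slim round tapering HORN 45 mm long, 18 mm thick, on one end, a short square battered STUB 15 mm long, 17 mm wide, on the other. Origin: middle of the shank, on its axis (about the centre of mass). x runs along the shank to the stub, the horn points to -x.. Starts in a pocket
- horn_b (a point): tip of the horn of stake_b, 95 mm from the middle of its shank
- stake_c: one of 3 or 4 present steel bench stakes, 0.4 kg. Shank 100 mm long, 24 x 24 mm (any long face may lie down); a slim round tapering HORN 45 mm long, 18 mm thick, on one end, a short square battered STUB 15 mm long, 17 mm wide, on the other. Origin: middle of the shank, on its axis (about the centre of mass). x runs along the shank to the stub, the horn points to -x.. Starts in a pocket
- horn_c (a point): tip of the horn of stake_c, 95 mm from the middle of its shank
- stake_d: one of 3 or 4 present steel bench stakes, 0.4 kg. Shank 100 mm long, 24 x 24 mm (any long face may lie down); a slim round tapering HORN 45 mm long, 18 mm thick, on one end, a short square battered STUB 15 mm long, 17 mm wide, on the other. Origin: middle of the shank, on its axis (about the centre of mass). x runs along the shank to the stub, the horn points to -x.. Starts on the board
- horn_d (a point): tip of the horn of stake_d, 95 mm from the middle of its shank
- stake_e: one of 3 or 4 present steel bench stakes, 0.4 kg. Shank 100 mm long, 24 x 24 mm (any long face may lie down); a slim round tapering HORN 45 mm long, 18 mm thick, on one end, a short square battered STUB 15 mm long, 17 mm wide, on the other. Origin: middle of the shank, on its axis (about the centre of mass). x runs along the shank to the stub, the horn points to -x.. Starts on the board
- horn_e (a point): tip of the horn of stake_e, 95 mm from the middle of its shank

How it is judged:
By the outcome, as a careful person would: the job done as asked, in the order asked, and still so for the second after the job is handed in, with the robot touching nothing.
Of stake_c, stake_d, stake_e only 1 to 2 are there at a start; the rules pass over those that are not, and their reading is None.
At some moment in a run one of plate, stake_a, stake_b, stake_c, stake_d, stake_e may be knocked a few centimetres aside while the robot is not near it.
Once in a run the grip may slacken for a moment while it holds something.
It also fails if it takes over 192 s, if anything falls off the work surface, if the arm or the gripper's body presses on something with over 40 N, if the wrist force passes 120 N, or if a joint passes its speed limit or range.

## Working session

There is one attempt and no reset: what is moved stays moved. The work goes in short steps, Python scripts to look and compute and a tool call to move; the robot and the scene stay as the last step left them, time stands still between calls to the robot, and variables do not carry over. Pictures are saved under pics/ and viewed, at most 14 in all, crops included, and the job is handed in when it is done.

Besides the shell and the picture viewer there is one more tool, called after "Emit:" by a JSON object that holds its "name" and its "arguments", one argument or row to a line. step_arm: Moves the arm, as the interface text tells. Its arguments: {"type":"object","properties":{"moves":{"type":"array","items":{"type":"object","properties":{"rx":{"type":"number"},"ry":{"type":"number"},"rz":{"type":"number"},"dx":{"type":"number"},"dy":{"type":"number"},"dz":{"type":"number"},"gripper":{"type":"number"}}}},"grip_force":{"type":"number"}},"required":["moves"]}

```bash
ls; mkdir -p pics
python3 - <<'E'
from bench import r
import cv2,numpy as np
o=r.get_obs();print({k:np.round(v,3) for k,v in o.items()}, r.tcp_to_tips)
for n in("scene","top"):
    cv2.imwrite(f"pics/{n}0.png",r.grab_frame(n))
    c=r.camera_info(n);R=cv2.Rodrigues(np.array(c["rvec"]))[0];print(n,np.round(c["mtx"],1).tolist(),np.round(-R.T@np.array(c["tvec"]).ravel(),3),np.round(R,2).tolist())
E
```

```text
pics
{'clock': np.float64(0.0), 'joints': array([ 1.086,  0.478,  0.022,  1.556, -0.011,  1.109, -0.083]), 'qvel': array([ 0.   ,  0.003,  0.001, -0.002,  0.001, -0.001,  0.001]), 'tau': array([ 1.0000e-03, -5.9644e+01,  1.6080e+00, -2.8119e+01,  1.3000e-02,
        9.0000e-03, -0.0000e+00]), 'tcp_pos': array([ 0.248, -0.627,  0.252]), 'orientation': array([-3.084e+00, -5.880e-01,  1.000e-03]), 'contact_force': array([-0.054,  0.417,  0.4  ]), 'moment': array([ 0.018, -0.014, -0.043]), 'gripper_force': np.float64(0.0), 'grip_width': np.float64(0.086)} 0.022
scene [[377.9, 0.0, 317.3], [0.0, 377.9, 199.2], [0.0, 0.0, 1.0]] [0.985 0.61  0.939] [[-0.85, 0.52, 0.02], [0.39, 0.65, -0.65], [-0.35, -0.55, -0.76]]
top [[371.7, 0.0, 315.6], [0.0, 371.7, 199.8], [0.0, 0.0, 1.0]] [ 0.436 -0.024  0.953] [[-0.03, -1.0, -0.0], [-0.98, 0.03, -0.19], [0.19, -0.0, -0.98]]
```

View pics/scene0.png

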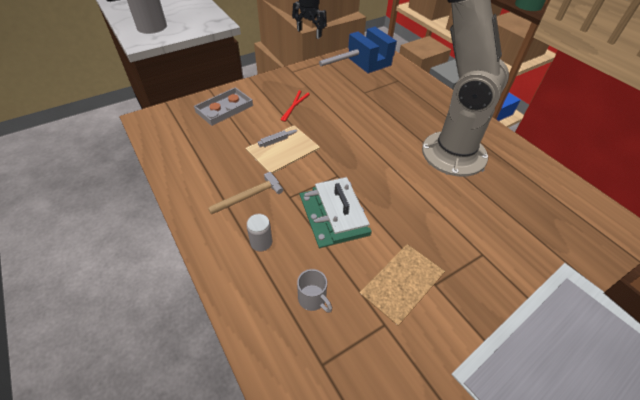

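View pics/top0.png

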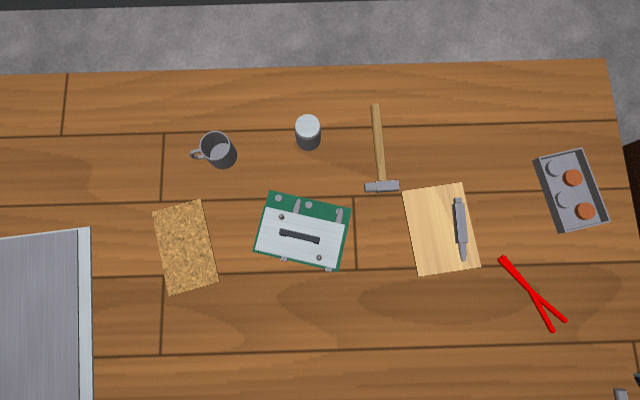

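The pictures show the block under its plate at about (303,231) in top and (338,211) in scene. The mat is at (185,247), the board with one spare stake at (441,229), and two horns stick out of the rear. I need enlarged crops.

```bash
cat > h.py <<'E'
from bench import r
import cv2,numpy as np
from scipy.spatial.transform import Rotation as Ro
from scipy.optimize import least_squares
def cam(n):
    c=r.camera_info(n);return np.array(c["mtx"],float),np.array(c["rvec"],float).ravel(),np.array(c["tvec"],float).ravel()
def proj(n,P):
    K,rv,t=cam(n);return cv2.projectPoints(np.atleast_2d(np.array(P,float)),rv,t,K,None)[0].reshape(-1,2)
def onz(n,uv,z):
    K,rv,t=cam(n);R=cv2.Rodrigues(rv)[0];C=-R.T@t
    d=(R.T@np.linalg.inv(K)@np.c_[np.atleast_2d(uv),np.ones(len(np.atleast_2d(uv)))].T).T
    return C+d*((z-C[2])/d[:,2])[:,None]
def tri(a,b):
    P=[]
    for n in("scene","top"):
        K,rv,t=cam(n);P.append(K@np.c_[cv2.Rodrigues(rv)[0],t])
    X=cv2.triangulatePoints(P[0],P[1],np.array(a,float).reshape(-1,2).T,np.array(b,float).reshape(-1,2).T);return (X[:3]/X[3]).T
def crop(n,x,y,w,h,s,f,src=None):
    im=r.grab_frame(n) if src is None else cv2.imread(src)
    im=cv2.resize(im[y:y+h,x:x+w],None,fx=s,fy=s,interpolation=cv2.INTER_CUBIC)
    for i in range(0,w,10):
        cv2.line(im,(i*s,0),(i*s,4 if i%50 else 12),(0,255,255),1)
        if i%20==0: cv2.putText(im,str(x+i),(i*s,22),0,.35,(0,255,255),1)
    for i in range(0,h,10):
        cv2.line(im,(0,i*s),(4,i*s),(0,255,255),1)
        if i%20==0: cv2.putText(im,str(y+i),(5,i*s+4),0,.35,(0,255,255),1)
    cv2.imwrite(f"pics/{f}.png",im)
E
python3 - <<'E'
from h import *
crop("top",240,180,120,100,6,"tc0",src="pics/top0.png")
crop("scene",290,170,100,85,7,"sc0",src="pics/scene0.png")
E
```

```text
(no output)
```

View pics/tc0.png

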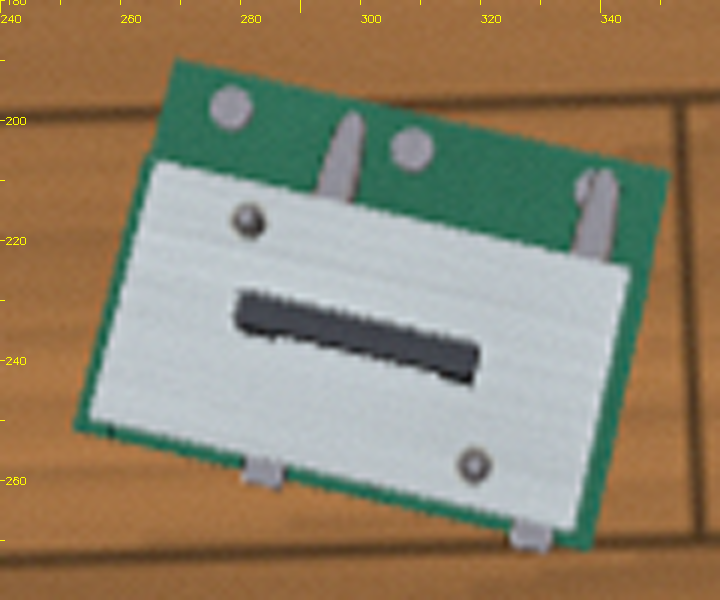

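View pics/sc0.png

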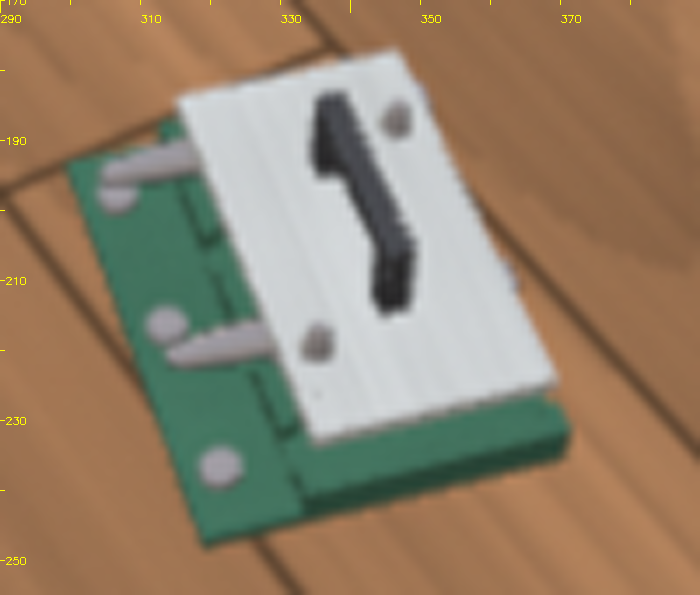

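The crops show the block's flange corners, the plate corners, the handle and the dowels. Horns stick out at the rear from pocket 0 (top 338,215) and pocket 2 (top 295,205), and pockets 1 and 3 look empty. I'll fit the block pose next and crop the board stake and the mat.

```bash
cat > blk.py <<'E'
from h import *
T=[((105,110,8),(269.5,190)),((105,-110,8),(351.5,209)),((-60,110,22),(252.5,252)),((-60,-110,22),(338,271.5)),((54,100,48),(265.5,207)),((54,-100,48),(345,224.5)),((-54,100,48),(254.5,250)),((-54,-100,48),(336,268))]
S=[((105,-110,8),(300,193)),((105,110,8),(319,247.5)),((54,-100,48),(315,184)),((-54,-100,48),(346.5,177)),((54,100,48),(334.5,233)),((-54,100,48),(369.5,224.5))]
def w(p,L): 
    return np.array([p[0],p[1],p[2]])+Ro.from_euler("z",p[3]).apply(np.array(L,float)/1000)
def res(p,sel):
    o=[]
    for n,D in(("top",T),("scene",S)):
        if n in sel:o.append(proj(n,w(p,[d[0] for d in D]))-np.array([d[1] for d in D]))
    return np.vstack(o).ravel()
if __name__=="__main__":
    for sel in(["top","scene"],["top"],["scene"]):
        f=least_squares(res,[.46,.05,0,-.2],args=(sel,),x_scale=[.01,.01,.01,.1]);print(sel,f.x.round(4),np.round(f.fun,1).tolist())
    print("handle tri",tri([(338.5,185),(347,206)],[(318.5,240.5),(280,231)]).round(4))
    crop("top",395,175,95,105,5,"tb0",src="pics/top0.png")
    crop("scene",240,120,90,55,7,"sb0",src="pics/scene0.png")
    print("mat",onz("top",[(152,212),(201,200),(218,281),(170,295)],.008).round(4).tolist())
    print("mat scene",onz("scene",[(406,247),(443.5,271),(400,321),(361,290)],.008).round(4).tolist())
E
python3 blk.py
python3 - <<'E'
import cv2,numpy as np
a=cv2.imread('pics/tb0.png');b=cv2.imread('pics/sb0.png')
c=np.zeros((525+0,475+0,3),np.uint8)
h=max(a.shape[0],0)
b=b[:, :]
out=np.zeros((a.shape[0],800,3),np.uint8)
b2=cv2.resize(b,None,fx=325/630,fy=325/630) if False else b
print(a.shape,b.shape)
E
```

```text
['top', 'scene'] [ 0.5155  0.0142 -0.0075 -0.2541] [-0.5, 0.3, -0.3, -0.3, -0.3, -0.1, 0.0, 0.4, 0.4, 0.3, -0.5, 0.6, 0.4, -0.1, -0.9, 0.5, -1.1, 0.3, -0.4, -0.5, -0.4, 0.1, -0.5, 0.4, 0.0, -0.6, -0.6, -0.5]
['top'] [ 0.5157  0.0135 -0.0045 -0.2525] [-0.4, 0.0, -0.0, -0.6, -0.3, -0.1, 0.4, 0.2, 0.4, 0.1, -0.2, 0.3, 0.5, -0.2, -0.5, 0.3]
['scene'] [ 0.5171  0.0193 -0.0019 -0.2612] [-0.7, 0.2, -0.3, -0.2, 0.2, -0.0, 0.3, 0.4, 0.3, -0.3, 0.1, -0.0]
handle tri [[ 0.5013 -0.0285  0.0771]
 [ 0.5276  0.0596  0.0819]]
mat [[0.595, 0.3949, 0.008], [0.6227, 0.2696, 0.008], [0.4162, 0.2216, 0.008], [0.3859, 0.3395, 0.008]]
mat scene [[0.4272, 0.231, 0.008], [0.3892, 0.3473, 0.008], [0.5876, 0.3962, 0.008], [0.622, 0.2744, 0.008]]
(525, 475, 3) (385, 630, 3)
```

View pics/tb0.png

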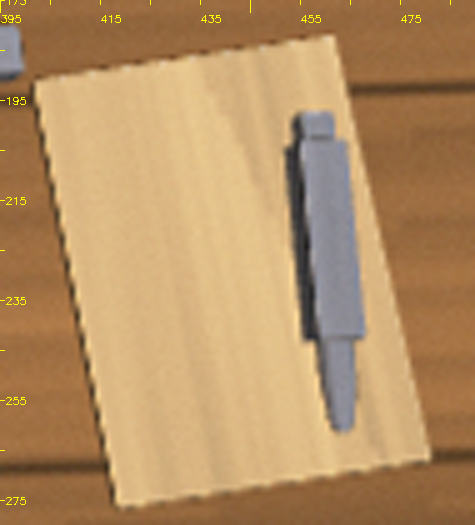

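View pics/sb0.png

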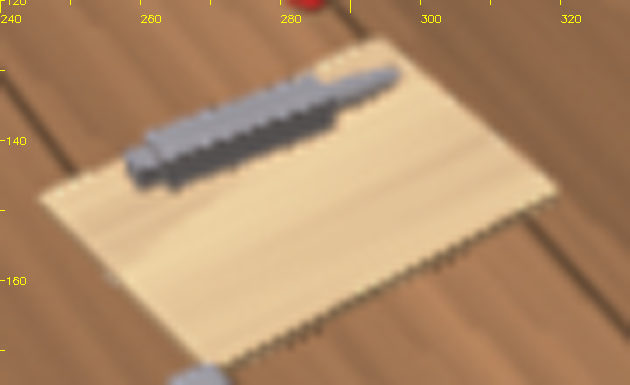

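The spare stake lies on the board with its horn towards the robot (tip about top (463,261), stub about (457,199)). I'll refit with the resize offset corrected and z fixed at 0.

Run:
```python
from blk import *
import blk
for D in(T,S):
    for i,(a,b) in enumerate(D): D[i]=(a,(b[0]-.42,b[1]-.42))
for sel in(["top","scene"],["top"],["scene"]):
    f=least_squares(lambda q:res([q[0],q[1],0,q[2]],sel),[.5,.0,-.25],x_scale=[.01,.01,.1]);print(sel,f.x.round(4),np.sqrt(np.mean(f.fun**2)).round(2))
    p=[f.x[0],f.x[1],0,f.x[2]]
    print({k:w(p,v).round(4).tolist() for k,v in dict(grip=(0,0,82),p0=(0,-84,24),p2=(0,28,24),p1=(0,-28,24)).items()})
print("shank d",onz("top",np.array([(455.4,203),(464,203),(467.8,242.4),(458.2,242.8)])-.4,.036).round(4).tolist(),"tip",onz("top",[(463.2,261)],.024).round(4))
def cr(L,x,y,s): return np.array(L)/s+[x,y]-.42
# scene top face corners of d: stub-end-left/near, horn-end
print("d scene",onz("scene",cr([(147,137),(168,160),(335,103),(312,72)],240,120,7),.036).round(4).tolist(),"tip",onz("scene",cr([(398,72)],240,120,7),.024).round(4))
print("tri tip",tri(cr([(398,72)],240,120,7),[(463.2,261)]))
o=r.get_obs();print(Ro.from_rotvec(o["orientation"]).as_matrix().round(3))
```

```text
['top', 'scene'] [ 0.5167  0.0153 -0.2538] 0.58
{'grip': [0.5167, 0.0153, 0.082], 'p0': [0.4957, -0.066, 0.024], 'p2': [0.5238, 0.0424, 0.024], 'p1': [0.5097, -0.0118, 0.024]}
['top'] [ 0.5164  0.0144 -0.2524] 0.38
{'grip': [0.5164, 0.0144, 0.082], 'p0': [0.4954, -0.067, 0.024], 'p2': [0.5234, 0.0415, 0.024], 'p1': [0.5094, -0.0128, 0.024]}
['scene'] [ 0.5182  0.0185 -0.2609] 0.3
{'grip': [0.5182, 0.0185, 0.082], 'p0': [0.4965, -0.0627, 0.024], 'p2': [0.5254, 0.0455, 0.024], 'p1': [0.511, -0.0086, 0.024]}
shank d [[0.5915, -0.3758, 0.036], [0.5909, -0.3973, 0.036], [0.4925, -0.3965, 0.036], [0.4922, -0.3728, 0.036]] tip [[ 0.447  -0.3861  0.024 ]]
d scene [[0.593, -0.3898, 0.036], [0.5917, -0.3681, 0.036], [0.4961, -0.3642, 0.036], [0.4944, -0.3927, 0.036]] tip [[ 0.448  -0.3825  0.024 ]]
tri tip [[ 0.44646355 -0.38691294  0.02059489]]
[[ 0.93   0.368 -0.001]
 [ 0.368 -0.93   0.001]
 [-0.    -0.002 -1.   ]]
```

Emit:
{"name": "step_arm", "arguments": {
  "moves": [
    {"dx":24,"dy":-25,"dz":4},
    {"dx":38,"dy":-39,"dz":4},
    {"dx":38,"dy":-39,"dz":4},
    {"dx":38,"dy":-39,"dz":4},
    {"dx":38,"dy":-39,"dz":4},
    {"dx":38,"dy":-39,"dz":4},
    {"dx":38,"dy":-39,"dz":4},
    {"dx":38,"dy":-39,"dz":4},
    {"dx":38,"dy":-39,"dz":4},
    {"dx":38,"dy":-39,"dz":4},
    {"dx":38,"dy":-39,"dz":4},
    {"dx":38,"dy":-39,"dz":4},
    {"dx":30,"dy":-30},
    {"dx":15,"dy":-15},
    {"rz":-9},
    {"rz":-9},
    {"rz":-9},
    {"rz":-9},
    {"rz":-9},
    {"rz":-9}
  ],
  "grip_force": 60
}}

```text
invalid input at $.moves[0]: expected keys rx, ry, rz, dx, dy, dz, gripper
```

```bash
cat >> h.py <<'E'
def yaw():
    R=Ro.from_rotvec(r.get_obs()["orientation"]).as_matrix();return np.arctan2(R[1,0],R[0,0]),R
def to(P,psi=None,BL=None):
    """tool-frame shift (mm) to world P, turn rz (deg) to make tool-x yaw psi; tilt report"""
    o=r.get_obs();y,R=yaw()
    print("t",round(float(o["clock"]),2),"tcp",(o["tcp_pos"]*1000).round(1),"yaw",round(np.degrees(y),2),"tilt",np.degrees([R[0,2],R[1,2]]).round(2),"w",round(o["grip_width"]*1000,1),"F",o["contact_force"].round(1),"j7",o["joints"][6].round(2))
    if P is not None: print(" shift mm",(R.T@(np.array(P)-o["tcp_pos"])*1000).round(1), "rz",None if psi is None else np.degrees((-(psi-y)+np.pi)%(2*np.pi)-np.pi).round(2))
E
python3 - <<'E'
from h import *
to([.517,.016,.150],1.316)
cv2.imwrite("pics/a_t.png",r.grab_frame("top"));crop("scene",240,120,160,130,5,"a")
E
```

```text
t 0.1 tcp [ 248.2 -627.2  252.4] yaw 21.59 tilt [-0.04  0.08] w 85.3 F [-0.1 -0.1 -0. ] j7 -0.08
 shift mm [ 486.6 -499.   103.2] rz -53.81
```

View pics/a.png

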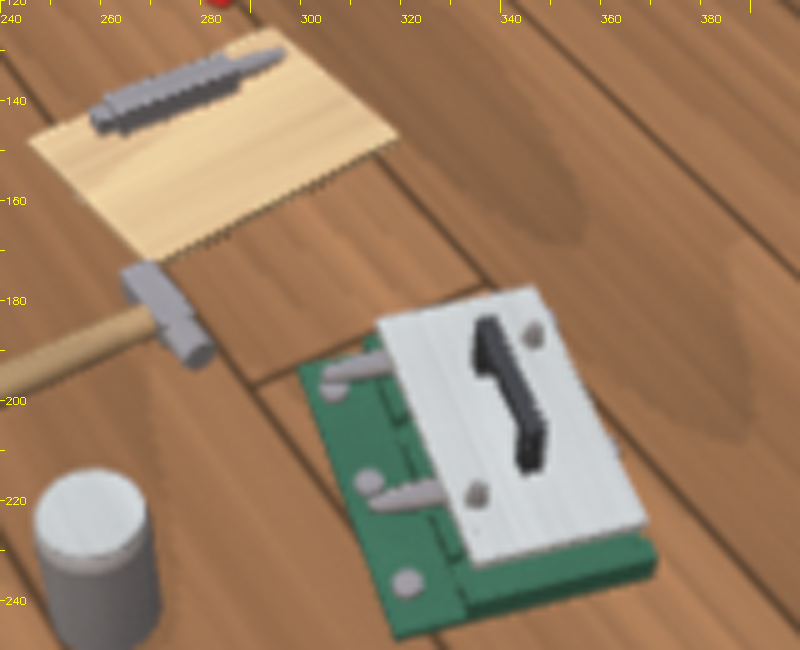

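All seven keys are required, so the arm has not moved and this view matches the earlier one. I'll send the move again in full.

Emit:
{"name": "step_arm", "arguments": {
  "moves": [
    {"rx":0,"ry":0,"rz":0,"dx":24,"dy":-25,"dz":4,"gripper":1},
    {"rx":0,"ry":0,"rz":0,"dx":38,"dy":-39,"dz":5,"gripper":1},
    {"rx":0,"ry":0,"rz":0,"dx":38,"dy":-39,"dz":5,"gripper":1},
    {"rx":0,"ry":0,"rz":0,"dx":38,"dy":-39,"dz":5,"gripper":1},
    {"rx":0,"ry":0,"rz":0,"dx":38,"dy":-39,"dz":5,"gripper":1},
    {"rx":0,"ry":0,"rz":0,"dx":38,"dy":-39,"dz":5,"gripper":1},
    {"rx":0,"ry":0,"rz":0,"dx":38,"dy":-39,"dz":5,"gripper":1},
    {"rx":0,"ry":0,"rz":0,"dx":38,"dy":-39,"dz":5,"gripper":1},
    {"rx":0,"ry":0,"rz":0,"dx":38,"dy":-39,"dz":5,"gripper":1},
    {"rx":0,"ry":0,"rz":0,"dx":38,"dy":-39,"dz":5,"gripper":1},
    {"rx":0,"ry":0,"rz":0,"dx":38,"dy":-39,"dz":5,"gripper":1},
    {"rx":0,"ry":0,"rz":0,"dx":38,"dy":-39,"dz":5,"gripper":1},
    {"rx":0,"ry":0,"rz":0,"dx":30,"dy":-30,"dz":5,"gripper":1},
    {"rx":0,"ry":0,"rz":0,"dx":15,"dy":-15,"dz":0,"gripper":1},
    {"rx":0,"ry":0,"rz":-9,"dx":0,"dy":0,"dz":0,"gripper":1},
    {"rx":0,"ry":0,"rz":-9,"dx":0,"dy":0,"dz":0,"gripper":1},
    {"rx":0,"ry":0,"rz":-9,"dx":0,"dy":0,"dz":0,"gripper":1},
    {"rx":0,"ry":0,"rz":-9,"dx":0,"dy":0,"dz":0,"gripper":1},
    {"rx":0,"ry":0,"rz":-9,"dx":0,"dy":0,"dz":0,"gripper":1},
    {"rx":0,"ry":0,"rz":-9,"dx":0,"dy":0,"dz":0,"gripper":1}
  ],
  "grip_force": 60
}}

```text
clock: 2.7
tcp_pos: [0.5175, 0.0154, 0.1892]
orientation: [-2.478, -1.931, 0.0]
contact_force: [0.4, 0.7, 0.4]
grip_width: 0.0854
gripper_force: 0.0
```

Run:
```python
from h import *
to([.517,.016,.120],1.316)
```

```text
t 2.7 tcp [517.5  15.4 189.2] yaw 75.87 tilt [-0.01 -0.01] w 85.4 F [0.4 0.7 0.4] j7 -0.59
 shift mm [ 0.5 -0.7 69.2] rz 0.47
```

Emit:
{"name": "step_arm", "arguments": {
  "moves": [
    {"rx":0,"ry":0,"rz":0.5,"dx":0.5,"dy":-0.5,"dz":20,"gripper":1},
    {"rx":0,"ry":0,"rz":0,"dx":0,"dy":0,"dz":30,"gripper":0.4},
    {"rx":0,"ry":0,"rz":0,"dx":0,"dy":0,"dz":30,"gripper":0},
    {"rx":0,"ry":0,"rz":0,"dx":0,"dy":0,"dz":18,"gripper":0},
    {"rx":0,"ry":0,"rz":0,"dx":0,"dy":0,"dz":5,"gripper":0},
    {"rx":0,"ry":0,"rz":0,"dx":0,"dy":0,"dz":0,"gripper":0},
    {"rx":0,"ry":0,"rz":0,"dx":0,"dy":0,"dz":0,"gripper":0}
  ]
}}

```text
clock: 3.58
tcp_pos: [0.518, 0.0162, 0.0872]
orientation: [2.49, 1.914, 0.002]
contact_force: [0.9, -0.1, 0.1]
grip_width: 0.043
gripper_force: 0.0
```

Run:
```python
from h import *
to([.517,.016,.085],1.316)
a=r.grab_frame("top")[150:300,230:370];b=r.grab_frame("scene")[130:260,280:400]
a=cv2.resize(a,(560,600),interpolation=2)[:, :400] if False else cv2.resize(a,None,fx=4,fy=4,interpolation=2)[:,80:480]
b=cv2.resize(b,None,fx=4,fy=4,interpolation=2)[:,80:480]
o=np.zeros((600,800,3),np.uint8);o[:a.shape[0],:400]=a;o[:b.shape[0],400:]=b
cv2.imwrite("pics/b.png",o)
```

```text
t 3.58 tcp [518.   16.2  87.2] yaw 75.08 tilt [0.1 0. ] w 43.0 F [ 0.9 -0.1  0.1] j7 -0.71
 shift mm [-0.5 -0.9  2.2] rz -0.32
```

View pics/b.png

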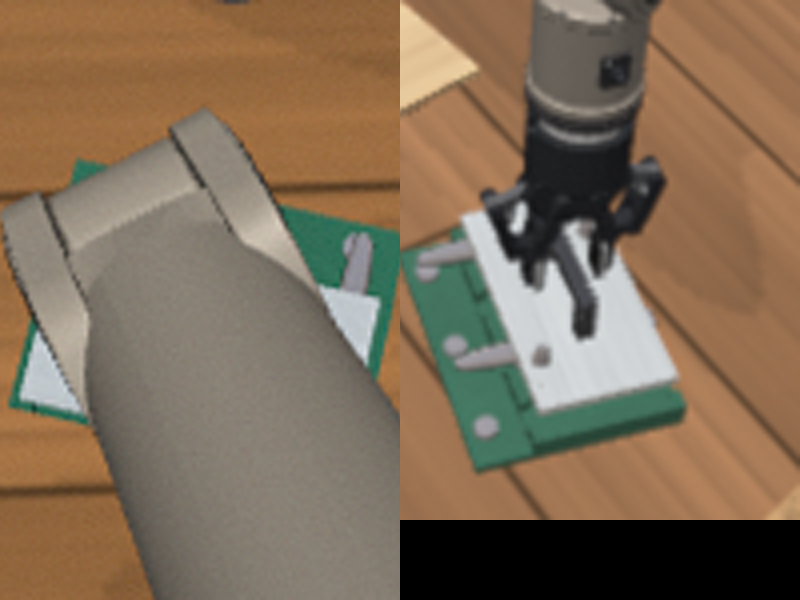

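The right half shows the fingers straddling the handle bar near its middle. I'll close on it.

Emit:
{"name": "step_arm", "arguments": {
  "moves": [
    {"rx":0,"ry":0,"rz":0,"dx":0,"dy":0,"dz":1,"gripper":-0.4},
    {"rx":0,"ry":0,"rz":0,"dx":0,"dy":0,"dz":0,"gripper":-0.8},
    {"rx":0,"ry":0,"rz":0,"dx":0,"dy":0,"dz":0,"gripper":-1},
    {"rx":0,"ry":0,"rz":0,"dx":0,"dy":0,"dz":0,"gripper":-1},
    {"rx":0,"ry":0,"rz":0,"dx":0,"dy":0,"dz":0,"gripper":-1},
    {"rx":0,"ry":0,"rz":0,"dx":0,"dy":0,"dz":0,"gripper":-1}
  ],
  "grip_force": 60
}}

```text
clock: 4.42
tcp_pos: [0.5174, 0.0161, 0.0856]
orientation: [2.491, 1.914, 0.0]
contact_force: [-2.5, -0.2, 5.7]
grip_width: 0.0131
gripper_force: 59.7
```

Run:
```python
from h import *
to([.517,.016,.085],1.316);print(r.get_obs()["moment"].round(2))
```

```text
t 4.42 tcp [517.4  16.1  85.6] yaw 75.09 tilt [ 0.01 -0.01] w 13.1 F [-2.5 -0.2  5.7] j7 -0.71
 shift mm [-0.2 -0.3  0.6] rz -0.31
[-0.11  0.31 -0.01]
```

Emit:
{"name": "step_arm", "arguments": {
  "moves": [
    {"rx":0,"ry":0,"rz":0,"dx":0,"dy":0,"dz":-3,"gripper":-1},
    {"rx":0,"ry":0,"rz":0,"dx":0,"dy":0,"dz":-5,"gripper":-1},
    {"rx":0,"ry":0,"rz":0,"dx":0,"dy":0,"dz":-8,"gripper":-1},
    {"rx":0,"ry":0,"rz":0,"dx":0,"dy":0,"dz":-8,"gripper":-1},
    {"rx":0,"ry":0,"rz":0,"dx":0,"dy":0,"dz":-8,"gripper":-1},
    {"rx":0,"ry":0,"rz":0,"dx":0,"dy":0,"dz":-10,"gripper":-1},
    {"rx":0,"ry":0,"rz":0,"dx":0,"dy":0,"dz":-10,"gripper":-1},
    {"rx":0,"ry":0,"rz":0,"dx":0,"dy":0,"dz":-8,"gripper":-1},
    {"rx":0,"ry":0,"rz":0,"dx":0,"dy":0,"dz":0,"gripper":-1}
  ],
  "grip_force": 80
}}

```text
clock: 5.55
tcp_pos: [0.5177, 0.0162, 0.1461]
orientation: [2.49, 1.914, 0.002]
contact_force: [0.3, 0.6, -6.2]
grip_width: 0.013
gripper_force: 78.1
```

Run:
```python
from h import *
to([.506,.309,.145],.228);print(r.get_obs()["moment"].round(2))
```

```text
t 5.55 tcp [517.7  16.2 146.1] yaw 75.08 tilt [0.09 0.  ] w 13.0 F [ 0.3  0.6 -6.2] j7 -0.65
 shift mm [279.9 -86.7   1.1] rz 62.02
[ 0.03  0.02 -0.02]
```

Emit:
{"name": "step_arm", "arguments": {
  "moves": [
    {"rx":0,"ry":0,"rz":0,"dx":10,"dy":-3,"dz":-2,"gripper":-1},
    {"rx":0,"ry":0,"rz":0,"dx":20,"dy":-6,"dz":-5,"gripper":-1},
    {"rx":0,"ry":0,"rz":0,"dx":30,"dy":-9.3,"dz":-5,"gripper":-1},
    {"rx":0,"ry":0,"rz":0,"dx":32,"dy":-10,"dz":0,"gripper":-1},
    {"rx":0,"ry":0,"rz":0,"dx":32,"dy":-10,"dz":0,"gripper":-1},
    {"rx":0,"ry":0,"rz":0,"dx":32,"dy":-10,"dz":0,"gripper":-1},
    {"rx":0,"ry":0,"rz":0,"dx":32,"dy":-10,"dz":0,"gripper":-1},
    {"rx":0,"ry":0,"rz":0,"dx":32,"dy":-10,"dz":0,"gripper":-1},
    {"rx":0,"ry":0,"rz":0,"dx":30,"dy":-9.4,"dz":0,"gripper":-1},
    {"rx":0,"ry":0,"rz":0,"dx":20,"dy":-6,"dz":0,"gripper":-1},
    {"rx":0,"ry":0,"rz":5,"dx":10,"dy":-3,"dz":0,"gripper":-1},
    {"rx":0,"ry":0,"rz":9,"dx":0,"dy":0,"dz":0,"gripper":-1},
    {"rx":0,"ry":0,"rz":9,"dx":0,"dy":0,"dz":0,"gripper":-1},
    {"rx":0,"ry":0,"rz":9,"dx":0,"dy":0,"dz":0,"gripper":-1},
    {"rx":0,"ry":0,"rz":9,"dx":0,"dy":0,"dz":0,"gripper":-1},
    {"rx":0,"ry":0,"rz":9,"dx":0,"dy":0,"dz":0,"gripper":-1},
    {"rx":0,"ry":0,"rz":8,"dx":0,"dy":0,"dz":0,"gripper":-1},
    {"rx":0,"ry":0,"rz":4,"dx":0,"dy":0,"dz":0,"gripper":-1},
    {"rx":0,"ry":0,"rz":0,"dx":0,"dy":0,"dz":0,"gripper":-1}
  ]
}}

```text
clock: 7.92
tcp_pos: [0.5052, 0.309, 0.157]
orientation: [3.12, 0.359, -0.001]
contact_force: [-0.4, -0.3, -5.2]
grip_width: 0.012
gripper_force: 78.0
```

Run:
```python
from h import *
to([.506,.309,.0536],.228);print(r.get_obs()["moment"].round(2))
a=r.grab_frame("top")[150:300,140:300];b=r.grab_frame("scene")[190:330,330:480]
a=cv2.resize(a,None,fx=2.5,fy=2.5,interpolation=2)
b=cv2.resize(b,None,fx=2.6,fy=2.6,interpolation=2)
o=np.zeros((400,800,3),np.uint8);o[:a.shape[0],:a.shape[1]]=a;o[:b.shape[0],405:405+b.shape[1]]=b
cv2.imwrite("pics/c.png",o)
```

```text
t 7.92 tcp [505.2 309.  157. ] yaw 13.13 tilt [-0.03 -0.04] w 12.0 F [-0.4 -0.3 -5.2] j7 -2.14
 shift mm [8.000e-01 1.000e-01 1.034e+02] rz 0.07
[-0.03 -0.04  0.06]
```

View pics/c.png

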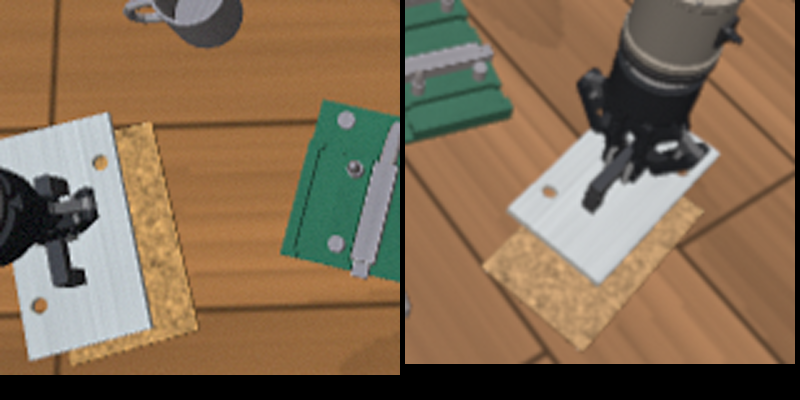

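The left half shows the plate level over the mat, displaced by parallax, with its holes visible. The block now shows pockets 2 and 3. I'll lower it.

Emit:
{"name": "step_arm", "arguments": {
  "moves": [
    {"rx":0,"ry":0,"rz":0,"dx":0,"dy":0,"dz":15,"gripper":-1},
    {"rx":0,"ry":0,"rz":0,"dx":0,"dy":0,"dz":25,"gripper":-1},
    {"rx":0,"ry":0,"rz":0,"dx":0,"dy":0,"dz":25,"gripper":-1},
    {"rx":0,"ry":0,"rz":0,"dx":0,"dy":0,"dz":18,"gripper":-1},
    {"rx":0,"ry":0,"rz":0,"dx":0,"dy":0,"dz":10,"gripper":-1},
    {"rx":0,"ry":0,"rz":0,"dx":0,"dy":0,"dz":5,"gripper":-1},
    {"rx":0,"ry":0,"rz":0,"dx":0,"dy":0,"dz":3,"gripper":-1},
    {"rx":0,"ry":0,"rz":0,"dx":0,"dy":0,"dz":0,"gripper":-1}
  ]
}}

```text
clock: 9.02
tcp_pos: [0.5058, 0.3092, 0.0567]
orientation: [-3.121, -0.358, -0.001]
contact_force: [-0.5, 0.8, -5.7]
grip_width: 0.0126
gripper_force: 78.0
```

Emit:
{"name": "step_arm", "arguments": {
  "moves": [
    {"rx":0,"ry":0,"rz":0,"dx":0,"dy":0,"dz":1.5,"gripper":-1},
    {"rx":0,"ry":0,"rz":0,"dx":0,"dy":0,"dz":1,"gripper":-1},
    {"rx":0,"ry":0,"rz":0,"dx":0,"dy":0,"dz":0.6,"gripper":-1},
    {"rx":0,"ry":0,"rz":0,"dx":0,"dy":0,"dz":0,"gripper":-1},
    {"rx":0,"ry":0,"rz":0,"dx":0,"dy":0,"dz":0,"gripper":-1}
  ]
}}

```text
clock: 9.65
tcp_pos: [0.5057, 0.309, 0.0537]
orientation: [3.121, 0.358, 0.001]
contact_force: [-2.6, -2.1, 4.5]
grip_width: 0.013
gripper_force: 79.3
```

Emit:
{"name": "step_arm", "arguments": {
  "moves": [
    {"rx":0,"ry":0,"rz":0,"dx":0,"dy":0,"dz":0,"gripper":-0.6},
    {"rx":0,"ry":0,"rz":0,"dx":0,"dy":0,"dz":0,"gripper":-0.2},
    {"rx":0,"ry":0,"rz":0,"dx":0,"dy":0,"dz":0,"gripper":0},
    {"rx":0,"ry":0,"rz":0,"dx":0,"dy":0,"dz":0,"gripper":0},
    {"rx":0,"ry":0,"rz":0,"dx":0,"dy":0,"dz":-10,"gripper":0},
    {"rx":0,"ry":0,"rz":0,"dx":0,"dy":0,"dz":-30,"gripper":0},
    {"rx":0,"ry":0,"rz":0,"dx":0,"dy":0,"dz":-40,"gripper":0},
    {"rx":0,"ry":0,"rz":0,"dx":0,"dy":0,"dz":-40,"gripper":0.15},
    {"rx":0,"ry":0,"rz":0,"dx":0,"dy":0,"dz":-10,"gripper":0.15},
    {"rx":0,"ry":0,"rz":0,"dx":0,"dy":0,"dz":0,"gripper":0.15}
  ]
}}

```text
clock: 10.9
tcp_pos: [0.5058, 0.3091, 0.1839]
orientation: [-3.121, -0.358, -0.002]
contact_force: [0.3, 0.1, -0.5]
grip_width: 0.0493
gripper_force: 0.0
```

Run:
```python
from h import *
to([.506,.309,.0536],.228)
cv2.imwrite("pics/d_t.png",r.grab_frame("top"));cv2.imwrite("pics/d_s.png",r.grab_frame("scene"))
a=cv2.imread("pics/d_t.png")[180:280,245:365];b=cv2.imread("pics/d_s.png")[165:265,290:390]
a=cv2.resize(a,None,fx=4,fy=4,interpolation=2)[:, :400];a=cv2.resize(cv2.imread("pics/d_t.png")[185:275,248:358],None,fx=3.6,fy=3.6,interpolation=2)
b=cv2.resize(b[5:85],None,fx=3.9,fy=3.9,interpolation=2)
o=np.zeros((330,800,3),np.uint8);o[:a.shape[0],:a.shape[1]]=a;o[:b.shape[0],400:400+b.shape[1]]=b
cv2.imwrite("pics/d.png",o)
```

```text
t 10.9 tcp [505.8 309.1 183.9] yaw 13.08 tilt [0.07 0.04] w 49.3 F [ 0.3  0.1 -0.5] j7 -2.13
 shift mm [  0.    0.2 130.3] rz 0.02
```

View pics/d.png

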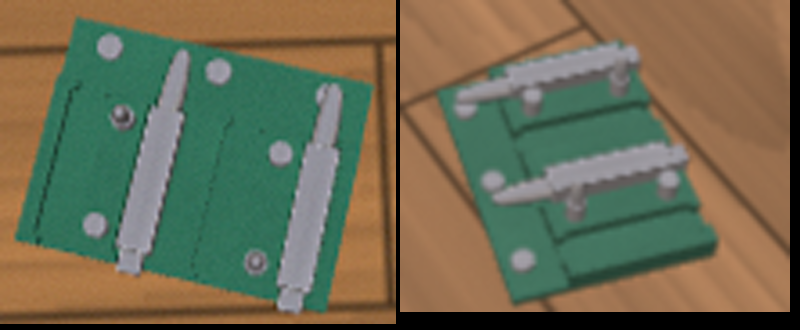

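Pockets 0 and 2 hold stakes with their horns at the rear; 1 and 3 are empty. Next I go to stake 2.

Emit:
{"name": "step_arm", "arguments": {
  "moves": [
    {"rx":0,"ry":0,"rz":0,"dx":-2,"dy":12,"dz":0,"gripper":0.15},
    {"rx":0,"ry":0,"rz":0,"dx":-4,"dy":25,"dz":0,"gripper":0.15},
    {"rx":0,"ry":0,"rz":0,"dx":-6,"dy":36,"dz":0,"gripper":0.15},
    {"rx":0,"ry":0,"rz":0,"dx":-6,"dy":38,"dz":0,"gripper":0.15},
    {"rx":0,"ry":0,"rz":0,"dx":-6,"dy":38,"dz":0,"gripper":0.15},
    {"rx":0,"ry":0,"rz":0,"dx":-6,"dy":38,"dz":0,"gripper":0.15},
    {"rx":0,"ry":0,"rz":0,"dx":-6,"dy":36,"dz":0,"gripper":0.15},
    {"rx":0,"ry":0,"rz":0,"dx":-4,"dy":25,"dz":0,"gripper":0.15},
    {"rx":0,"ry":0,"rz":4,"dx":-2,"dy":15,"dz":0,"gripper":0.15},
    {"rx":0,"ry":0,"rz":9,"dx":0,"dy":0,"dz":10,"gripper":0.15},
    {"rx":0,"ry":0,"rz":10,"dx":0,"dy":0,"dz":30,"gripper":0.15},
    {"rx":0,"ry":0,"rz":5,"dx":0,"dy":0,"dz":30,"gripper":0.15},
    {"rx":0,"ry":0,"rz":0,"dx":0,"dy":0,"dz":10,"gripper":0.15},
    {"rx":0,"ry":0,"rz":0,"dx":0,"dy":0,"dz":0,"gripper":0.15}
  ]
}}

```text
clock: 12.75
tcp_pos: [0.5238, 0.0435, 0.1028]
orientation: [3.115, -0.406, -0.002]
contact_force: [-0.7, -0.3, 0.8]
grip_width: 0.0489
gripper_force: 0.0
```

Run:
```python
from h import *
to([.5246,.0432,.050],np.radians(-14.91))
cv2.imwrite("pics/e_t.png",r.grab_frame("top"));cv2.imwrite("pics/e_s.png",r.grab_frame("scene"))
```

```text
t 12.75 tcp [523.8  43.5 102.8] yaw -14.84 tilt [-0.08 -0.01] w 48.9 F [-0.7 -0.3  0.8] j7 -2.11
 shift mm [ 0.9  0.1 52.8] rz 0.07
```

Emit:
{"name": "step_arm", "arguments": {
  "moves": [
    {"rx":0,"ry":0,"rz":0,"dx":1,"dy":0,"dz":25,"gripper":0.15},
    {"rx":0,"ry":0,"rz":0,"dx":0,"dy":0,"dz":18,"gripper":0.15},
    {"rx":0,"ry":0,"rz":0,"dx":0,"dy":0,"dz":7,"gripper":0.0},
    {"rx":0,"ry":0,"rz":0,"dx":0,"dy":0,"dz":0,"gripper":-0.2},
    {"rx":0,"ry":0,"rz":0,"dx":0,"dy":0,"dz":0,"gripper":-0.27},
    {"rx":0,"ry":0,"rz":0,"dx":0,"dy":0,"dz":0,"gripper":-0.27},
    {"rx":0,"ry":0,"rz":0,"dx":0,"dy":0,"dz":0,"gripper":-0.27}
  ],
  "grip_force": 25
}}

```text
clock: 13.72
tcp_pos: [0.5254, 0.0431, 0.0536]
orientation: [-3.115, 0.408, -0.001]
contact_force: [0.0, -0.7, 0.2]
grip_width: 0.0313
gripper_force: 0.0
```

Emit:
{"name": "step_arm", "arguments": {
  "moves": [
    {"rx":0,"ry":0,"rz":0,"dx":0,"dy":0,"dz":3,"gripper":-0.27},
    {"rx":0,"ry":0,"rz":0,"dx":0,"dy":0,"dz":2,"gripper":-0.27},
    {"rx":0,"ry":0,"rz":0,"dx":0,"dy":0,"dz":1,"gripper":-0.27},
    {"rx":0,"ry":0,"rz":0,"dx":0,"dy":0,"dz":0,"gripper":-0.27}
  ]
}}

```text
clock: 14.22
tcp_pos: [0.5251, 0.0431, 0.0471]
orientation: [3.115, -0.408, -0.0]
contact_force: [-0.2, 1.7, -0.6]
grip_width: 0.0314
gripper_force: 0.0
```

Emit:
{"name": "step_arm", "arguments": {
  "moves": [
    {"rx":0,"ry":0,"rz":0,"dx":0,"dy":0,"dz":1,"gripper":-0.27},
    {"rx":0,"ry":0,"rz":0,"dx":0,"dy":0,"dz":0,"gripper":-0.27}
  ]
}}

```text
clock: 14.48
tcp_pos: [0.5251, 0.043, 0.0461]
orientation: [3.115, -0.408, -0.0]
contact_force: [-0.4, 0.8, 0.4]
grip_width: 0.0312
gripper_force: 0.0
```

Emit:
{"name": "step_arm", "arguments": {
  "moves": [
    {"rx":0,"ry":0,"rz":0,"dx":0,"dy":0,"dz":1,"gripper":-0.27},
    {"rx":0,"ry":0,"rz":0,"dx":0,"dy":0,"dz":0,"gripper":-0.27}
  ]
}}

```text
clock: 14.72
tcp_pos: [0.5251, 0.0431, 0.0451]
orientation: [3.115, -0.408, -0.0]
contact_force: [0.2, 0.1, 0.1]
grip_width: 0.0308
gripper_force: 0.0
```

Emit:
{"name": "step_arm", "arguments": {
  "moves": [
    {"rx":0,"ry":0,"rz":0,"dx":0,"dy":0,"dz":1,"gripper":-0.27},
    {"rx":0,"ry":0,"rz":0,"dx":0,"dy":0,"dz":0,"gripper":-0.27}
  ]
}}

```text
clock: 14.98
tcp_pos: [0.5251, 0.0431, 0.0441]
orientation: [3.115, -0.408, -0.0]
contact_force: [0.6, -0.5, 0.0]
grip_width: 0.0315
gripper_force: 0.0
```

Emit:
{"name": "step_arm", "arguments": {
  "moves": [
    {"rx":0,"ry":0,"rz":0,"dx":0,"dy":0,"dz":-1,"gripper":-0.4},
    {"rx":0,"ry":0,"rz":0,"dx":0,"dy":0,"dz":0,"gripper":-0.6},
    {"rx":0,"ry":0,"rz":0,"dx":0,"dy":0,"dz":0,"gripper":-1},
    {"rx":0,"ry":0,"rz":0,"dx":0,"dy":0,"dz":0,"gripper":-1}
  ],
  "grip_force": 25
}}

```text
clock: 15.48
tcp_pos: [0.5251, 0.0429, 0.0454]
orientation: [3.115, -0.408, -0.0]
contact_force: [-0.9, -1.8, 4.0]
grip_width: 0.0234
gripper_force: 25.6
```

Emit:
{"name": "step_arm", "arguments": {
  "moves": [
    {"rx":0,"ry":0,"rz":0,"dx":0,"dy":0,"dz":0,"gripper":-1},
    {"rx":0,"ry":0,"rz":0,"dx":0,"dy":0,"dz":-3,"gripper":-1},
    {"rx":0,"ry":0,"rz":0,"dx":0,"dy":0,"dz":-7,"gripper":-1},
    {"rx":0,"ry":0,"rz":0,"dx":0,"dy":0,"dz":-15,"gripper":-1},
    {"rx":0,"ry":0,"rz":0,"dx":0,"dy":0,"dz":-20,"gripper":-1},
    {"rx":0,"ry":0,"rz":0,"dx":0,"dy":0,"dz":-20,"gripper":-1},
    {"rx":0,"ry":0,"rz":0,"dx":0,"dy":0,"dz":-15,"gripper":-1},
    {"rx":0,"ry":0,"rz":0,"dx":0,"dy":0,"dz":0,"gripper":-1}
  ],
  "grip_force": 90
}}

```text
clock: 16.48
tcp_pos: [0.5261, 0.0432, 0.1266]
orientation: [-3.114, 0.408, -0.004]
contact_force: [0.2, 0.4, -5.0]
grip_width: 0.021
gripper_force: 88.8
```

Run:
```python
from h import *
to([.5246,.0432,.050],np.radians(165.09));print(r.get_obs()["moment"].round(2),r.get_obs()["joints"].round(2))
```

```text
t 16.48 tcp [526.1  43.2 126.6] yaw -14.92 tilt [0.17 0.03] w 21.0 F [ 0.2  0.4 -5. ] j7 -2.1
 shift mm [-1.6  0.5 76.6] rz 179.99
[-0.01  0.01 -0.03] [-0.1   0.4  -0.12  2.01  0.07  0.73 -2.1 ]
```

Emit:
{"name": "step_arm", "arguments": {
  "moves": [
    {"rx":0,"ry":0,"rz":-5,"dx":0,"dy":0,"dz":0,"gripper":-1},
    {"rx":0,"ry":0,"rz":-10,"dx":0,"dy":0,"dz":0,"gripper":-1},
    {"rx":0,"ry":0,"rz":-10,"dx":0,"dy":0,"dz":0,"gripper":-1},
    {"rx":0,"ry":0,"rz":-10,"dx":0,"dy":0,"dz":0,"gripper":-1},
    {"rx":0,"ry":0,"rz":-10,"dx":0,"dy":0,"dz":0,"gripper":-1},
    {"rx":0,"ry":0,"rz":-10,"dx":0,"dy":0,"dz":0,"gripper":-1},
    {"rx":0,"ry":0,"rz":-10,"dx":0,"dy":0,"dz":0,"gripper":-1},
    {"rx":0,"ry":0,"rz":-10,"dx":0,"dy":0,"dz":0,"gripper":-1},
    {"rx":0,"ry":0,"rz":-10,"dx":0,"dy":0,"dz":0,"gripper":-1},
    {"rx":0,"ry":0,"rz":-10,"dx":0,"dy":0,"dz":0,"gripper":-1},
    {"rx":0,"ry":0,"rz":-10,"dx":0,"dy":0,"dz":0,"gripper":-1},
    {"rx":0,"ry":0,"rz":-10,"dx":0,"dy":0,"dz":0,"gripper":-1},
    {"rx":0,"ry":0,"rz":-10,"dx":0,"dy":0,"dz":0,"gripper":-1},
    {"rx":0,"ry":0,"rz":-10,"dx":0,"dy":0,"dz":0,"gripper":-1},
    {"rx":0,"ry":0,"rz":-10,"dx":0,"dy":0,"dz":0,"gripper":-1},
    {"rx":0,"ry":0,"rz":-10,"dx":0,"dy":0,"dz":0,"gripper":-1},
    {"rx":0,"ry":0,"rz":-10,"dx":0,"dy":0,"dz":0,"gripper":-1},
    {"rx":0,"ry":0,"rz":-10,"dx":0,"dy":0,"dz":0,"gripper":-1},
    {"rx":0,"ry":0,"rz":-5,"dx":0,"dy":0,"dz":0,"gripper":-1},
    {"rx":0,"ry":0,"rz":0,"dx":0,"dy":0,"dz":0,"gripper":-1}
  ]
}}

```text
clock: 18.98
tcp_pos: [0.5246, 0.0427, 0.1244]
orientation: [-0.41, -3.113, -0.0]
contact_force: [-0.3, -0.8, -5.1]
grip_width: 0.022
gripper_force: 88.8
```

Run:
```python
from h import *
to([.5246,.0430,.050],np.radians(165.09));print(r.get_obs()["moment"].round(2),r.get_obs()["joints"].round(2))
```

```text
t 18.98 tcp [524.6  42.7 124.4] yaw 165.01 tilt [-0.09  0.02] w 22.0 F [-0.3 -0.8 -5.1] j7 0.63
 shift mm [ 0.   0.3 74.4] rz -0.08
[-0.04 -0.   -0.03] [ 0.47  0.55 -0.85  1.98  0.54  0.86  0.63]
```

Emit:
{"name": "step_arm", "arguments": {
  "moves": [
    {"rx":0,"ry":0,"rz":0,"dx":0,"dy":0.3,"dz":15,"gripper":-1},
    {"rx":0,"ry":0,"rz":0,"dx":0,"dy":0,"dz":25,"gripper":-1},
    {"rx":0,"ry":0,"rz":0,"dx":0,"dy":0,"dz":16,"gripper":-1},
    {"rx":0,"ry":0,"rz":0,"dx":0,"dy":0,"dz":8,"gripper":-1},
    {"rx":0,"ry":0,"rz":0,"dx":0,"dy":0,"dz":2,"gripper":-1},
    {"rx":0,"ry":0,"rz":0,"dx":0,"dy":0,"dz":0,"gripper":-1}
  ]
}}

```text
clock: 19.73
tcp_pos: [0.5256, 0.0436, 0.0596]
orientation: [0.408, 3.114, 0.0]
contact_force: [0.3, 0.5, -4.0]
grip_width: 0.0215
gripper_force: 88.7
```

Run:
```python
from h import *
to([.5246,.0430,.0454],np.radians(165.09))
```

```text
t 19.73 tcp [525.6  43.6  59.6] yaw 165.09 tilt [0.04 0.01] w 21.5 F [ 0.3  0.5 -4. ] j7 0.54
 shift mm [ 0.8 -0.8 14.2] rz -0.0
```

Emit:
{"name": "step_arm", "arguments": {
  "moves": [
    {"rx":0,"ry":0,"rz":0,"dx":0.8,"dy":-0.7,"dz":2,"gripper":-1},
    {"rx":0,"ry":0,"rz":0,"dx":0,"dy":0,"dz":2,"gripper":-1},
    {"rx":0,"ry":0,"rz":0,"dx":0,"dy":0,"dz":2,"gripper":-1},
    {"rx":0,"ry":0,"rz":0,"dx":0,"dy":0,"dz":1.5,"gripper":-1},
    {"rx":0,"ry":0,"rz":0,"dx":0,"dy":0,"dz":0,"gripper":-1}
  ]
}}

```text
clock: 20.35
tcp_pos: [0.5242, 0.0429, 0.0516]
orientation: [-0.408, -3.115, 0.0]
contact_force: [-0.3, 0.6, -4.2]
grip_width: 0.0212
gripper_force: 88.7
```

Run:
```python
from h import *
to([.5246,.0430,.0454],np.radians(165.09));print(r.get_obs()["moment"].round(2))
```

```text
t 20.35 tcp [524.2  42.9  51.6] yaw 165.09 tilt [-0.01 -0.  ] w 21.2 F [-0.3  0.6 -4.2] j7 0.53
 shift mm [-0.4  0.2  6.2] rz 0.0
[-0.02  0.03 -0.1 ]
```

Emit:
{"name": "step_arm", "arguments": {
  "moves": [
    {"rx":0,"ry":0,"rz":0,"dx":0,"dy":0,"dz":2,"gripper":-1},
    {"rx":0,"ry":0,"rz":0,"dx":0,"dy":0,"dz":2,"gripper":-1},
    {"rx":0,"ry":0,"rz":0,"dx":0,"dy":0,"dz":1.5,"gripper":-1},
    {"rx":0,"ry":0,"rz":0,"dx":0,"dy":0,"dz":0,"gripper":-1}
  ]
}}

```text
clock: 20.85
tcp_pos: [0.5242, 0.0429, 0.046]
orientation: [-0.408, -3.115, 0.0]
contact_force: [-0.3, 0.4, -4.5]
grip_width: 0.0213
gripper_force: 88.7
```

Emit:
{"name": "step_arm", "arguments": {
  "moves": [
    {"rx":0,"ry":0,"rz":0,"dx":0,"dy":0,"dz":0.7,"gripper":-1},
    {"rx":0,"ry":0,"rz":0,"dx":0,"dy":0,"dz":0,"gripper":-1}
  ]
}}

```text
clock: 21.1
tcp_pos: [0.5243, 0.0429, 0.0457]
orientation: [0.408, 3.115, -0.0]
contact_force: [-1.2, 0.9, -1.2]
grip_width: 0.0215
gripper_force: 89.2
```

Emit:
{"name": "step_arm", "arguments": {
  "moves": [
    {"rx":0,"ry":0,"rz":0,"dx":0,"dy":0,"dz":0,"gripper":-0.5},
    {"rx":0,"ry":0,"rz":0,"dx":0,"dy":0,"dz":0,"gripper":-0.2},
    {"rx":0,"ry":0,"rz":0,"dx":0,"dy":0,"dz":0,"gripper":-0.1},
    {"rx":0,"ry":0,"rz":0,"dx":0,"dy":0,"dz":0,"gripper":-0.1},
    {"rx":0,"ry":0,"rz":0,"dx":0,"dy":0,"dz":-10,"gripper":-0.1},
    {"rx":0,"ry":0,"rz":0,"dx":0,"dy":0,"dz":-25,"gripper":0.1},
    {"rx":0,"ry":0,"rz":0,"dx":0,"dy":0,"dz":-25,"gripper":0.15},
    {"rx":0,"ry":0,"rz":0,"dx":0,"dy":-12,"dz":-10,"gripper":0.15},
    {"rx":0,"ry":0,"rz":0,"dx":0,"dy":-30,"dz":0,"gripper":0.15},
    {"rx":0,"ry":0,"rz":0,"dx":0,"dy":-35,"dz":0,"gripper":0.15},
    {"rx":0,"ry":0,"rz":0,"dx":0,"dy":-25,"dz":0,"gripper":0.15},
    {"rx":0,"ry":0,"rz":0,"dx":0,"dy":-10,"dz":0,"gripper":0.15},
    {"rx":0,"ry":0,"rz":0,"dx":0,"dy":0,"dz":0,"gripper":0.15}
  ]
}}

```text
clock: 22.72
tcp_pos: [0.4952, -0.0659, 0.1154]
orientation: [-0.41, -3.115, 0.0]
contact_force: [0.6, 0.5, 0.3]
grip_width: 0.0492
gripper_force: 0.0
```

Run:
```python
from h import *
to([.4958,-.0652,.0450],np.radians(165.09))
a=r.grab_frame("scene")[165:255,290:390]
a=cv2.resize(a,None,fx=5,fy=5,interpolation=2);cv2.imwrite("pics/e.png",a)
```

```text
t 22.73 tcp [495.2 -65.9 115.4] yaw 165.01 tilt [-0.01 -0.  ] w 49.2 F [0.6 0.5 0.3] j7 0.83
 shift mm [-0.4  0.9 70.4] rz -0.08
```

View pics/e.png

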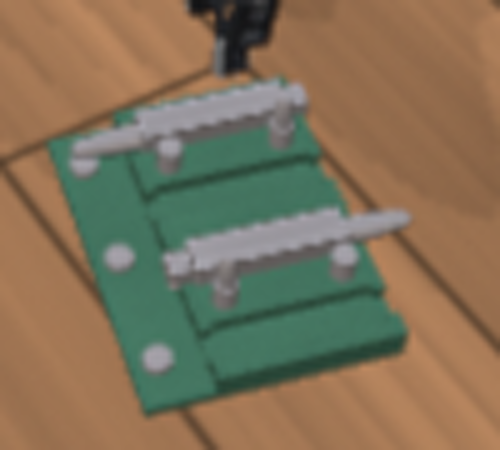

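The stake in pocket 2 is now turned, horn to the front, and lies down in its pocket. Now the stake in pocket 0.

Emit:
{"name": "step_arm", "arguments": {
  "moves": [
    {"rx":0,"ry":0,"rz":0,"dx":-0.4,"dy":0.8,"dz":25,"gripper":0.15},
    {"rx":0,"ry":0,"rz":0,"dx":0,"dy":0,"dz":25,"gripper":0.15},
    {"rx":0,"ry":0,"rz":0,"dx":0,"dy":0,"dz":15,"gripper":0},
    {"rx":0,"ry":0,"rz":0,"dx":0,"dy":0,"dz":5,"gripper":-0.2},
    {"rx":0,"ry":0,"rz":0,"dx":0,"dy":0,"dz":0,"gripper":-0.2},
    {"rx":0,"ry":0,"rz":0,"dx":0,"dy":0,"dz":0,"gripper":-0.2}
  ],
  "grip_force": 25
}}

```text
clock: 23.52
tcp_pos: [0.4966, -0.0646, 0.0462]
orientation: [0.407, 3.114, -0.0]
contact_force: [-0.1, 0.4, 0.6]
grip_width: 0.0342
gripper_force: 0.0
```

Run:
```python
from h import *
to([.4958,-.0652,.0450],np.radians(165.09))
```

```text
t 23.52 tcp [496.6 -64.6  46.2] yaw 165.09 tilt [ 0.07 -0.01] w 34.2 F [-0.1  0.4  0.6] j7 0.72
 shift mm [ 0.6 -0.8  1.2] rz 0.0
```

Emit:
{"name": "step_arm", "arguments": {
  "moves": [
    {"rx":0,"ry":0,"rz":0,"dx":0.6,"dy":-0.6,"dz":0.6,"gripper":-0.3},
    {"rx":0,"ry":0,"rz":0,"dx":0,"dy":0,"dz":0,"gripper":-0.5},
    {"rx":0,"ry":0,"rz":0,"dx":0,"dy":0,"dz":0,"gripper":-1},
    {"rx":0,"ry":0,"rz":0,"dx":0,"dy":0,"dz":0,"gripper":-1},
    {"rx":0,"ry":0,"rz":0,"dx":0,"dy":0,"dz":0,"gripper":-1}
  ],
  "grip_force": 25
}}

```text
clock: 24.15
tcp_pos: [0.4956, -0.0652, 0.0454]
orientation: [0.408, 3.114, -0.001]
contact_force: [-1.3, -1.1, 6.3]
grip_width: 0.0233
gripper_force: 25.0
```

Run:
```python
from h import *
to([.4958,-.0652,.0450],np.radians(165.09))
```

```text
t 24.15 tcp [495.6 -65.2  45.4] yaw 165.08 tilt [ 0.04 -0.03] w 23.3 F [-1.3 -1.1  6.3] j7 0.72
 shift mm [-0.2  0.   0.4] rz -0.01
```

Gripped at TCP z 45.4. Lift, then turn by +180.

Emit:
{"name": "step_arm", "arguments": {
  "moves": [
    {"rx":0,"ry":0,"rz":0,"dx":0,"dy":0,"dz":0,"gripper":-1},
    {"rx":0,"ry":0,"rz":0,"dx":0,"dy":0,"dz":-3,"gripper":-1},
    {"rx":0,"ry":0,"rz":0,"dx":0,"dy":0,"dz":-7,"gripper":-1},
    {"rx":0,"ry":0,"rz":0,"dx":0,"dy":0,"dz":-15,"gripper":-1},
    {"rx":0,"ry":0,"rz":0,"dx":0,"dy":0,"dz":-20,"gripper":-1},
    {"rx":0,"ry":0,"rz":0,"dx":0,"dy":0,"dz":-20,"gripper":-1},
    {"rx":0,"ry":0,"rz":0,"dx":0,"dy":0,"dz":-15,"gripper":-1},
    {"rx":0,"ry":0,"rz":0,"dx":0,"dy":0,"dz":0,"gripper":-1}
  ],
  "grip_force": 90
}}

```text
clock: 25.15
tcp_pos: [0.4961, -0.0652, 0.1262]
orientation: [0.408, 3.112, -0.0]
contact_force: [-0.2, 0.0, -5.0]
grip_width: 0.0216
gripper_force: 88.7
```

Emit:
{"name": "step_arm", "arguments": {
  "moves": [
    {"rx":0,"ry":0,"rz":5,"dx":0,"dy":0,"dz":0,"gripper":-1},
    {"rx":0,"ry":0,"rz":10,"dx":0,"dy":0,"dz":0,"gripper":-1},
    {"rx":0,"ry":0,"rz":10,"dx":0,"dy":0,"dz":0,"gripper":-1},
    {"rx":0,"ry":0,"rz":10,"dx":0,"dy":0,"dz":0,"gripper":-1},
    {"rx":0,"ry":0,"rz":10,"dx":0,"dy":0,"dz":0,"gripper":-1},
    {"rx":0,"ry":0,"rz":10,"dx":0,"dy":0,"dz":0,"gripper":-1},
    {"rx":0,"ry":0,"rz":10,"dx":0,"dy":0,"dz":0,"gripper":-1},
    {"rx":0,"ry":0,"rz":10,"dx":0,"dy":0,"dz":0,"gripper":-1},
    {"rx":0,"ry":0,"rz":10,"dx":0,"dy":0,"dz":0,"gripper":-1},
    {"rx":0,"ry":0,"rz":10,"dx":0,"dy":0,"dz":0,"gripper":-1},
    {"rx":0,"ry":0,"rz":10,"dx":0,"dy":0,"dz":0,"gripper":-1},
    {"rx":0,"ry":0,"rz":10,"dx":0,"dy":0,"dz":0,"gripper":-1},
    {"rx":0,"ry":0,"rz":10,"dx":0,"dy":0,"dz":0,"gripper":-1},
    {"rx":0,"ry":0,"rz":10,"dx":0,"dy":0,"dz":0,"gripper":-1},
    {"rx":0,"ry":0,"rz":10,"dx":0,"dy":0,"dz":0,"gripper":-1},
    {"rx":0,"ry":0,"rz":10,"dx":0,"dy":0,"dz":0,"gripper":-1},
    {"rx":0,"ry":0,"rz":10,"dx":0,"dy":0,"dz":0,"gripper":-1},
    {"rx":0,"ry":0,"rz":10,"dx":0,"dy":0,"dz":0,"gripper":-1},
    {"rx":0,"ry":0,"rz":5,"dx":0,"dy":0,"dz":0,"gripper":-1},
    {"rx":0,"ry":0,"rz":0,"dx":0,"dy":0,"dz":0,"gripper":-1}
  ]
}}

```text
clock: 27.65
tcp_pos: [0.4948, -0.0648, 0.1243]
orientation: [3.115, -0.405, -0.002]
contact_force: [0.2, -0.2, -4.5]
grip_width: 0.0211
gripper_force: 88.7
```

Run:
```python
from h import *
to([.4957,-.0652,.0454],np.radians(-14.91));print(r.get_obs()["moment"].round(2))
```

```text
t 27.65 tcp [494.8 -64.8 124.3] yaw -14.82 tilt [-0.07 -0.01] w 21.1 F [ 0.2 -0.2 -4.5] j7 -1.9
 shift mm [ 1.1  0.1 78.9] rz 0.09
[-0.01 -0.03  0.04]
```

Emit:
{"name": "step_arm", "arguments": {
  "moves": [
    {"rx":0,"ry":0,"rz":0,"dx":0.3,"dy":0,"dz":15,"gripper":-1},
    {"rx":0,"ry":0,"rz":0,"dx":0,"dy":0,"dz":25,"gripper":-1},
    {"rx":0,"ry":0,"rz":0,"dx":0,"dy":0,"dz":16,"gripper":-1},
    {"rx":0,"ry":0,"rz":0,"dx":0,"dy":0,"dz":8,"gripper":-1},
    {"rx":0,"ry":0,"rz":0,"dx":0,"dy":0,"dz":2,"gripper":-1},
    {"rx":0,"ry":0,"rz":0,"dx":0,"dy":0,"dz":0,"gripper":-1}
  ]
}}

```text
clock: 28.4
tcp_pos: [0.496, -0.0652, 0.0592]
orientation: [-3.115, 0.407, -0.001]
contact_force: [1.1, 0.2, -4.3]
grip_width: 0.0214
gripper_force: 88.6
```

Run:
```python
from h import *
to([.4957,-.0652,.0454],np.radians(-14.91))
```

```text
t 28.4 tcp [496.  -65.2  59.2] yaw -14.9 tilt [ 0.04 -0.  ] w 21.4 F [ 1.1  0.2 -4.3] j7 -1.93
 shift mm [-0.3  0.1 13.8] rz 0.01
```

Emit:
{"name": "step_arm", "arguments": {
  "moves": [
    {"rx":0,"ry":0,"rz":0,"dx":-0.3,"dy":0,"dz":2,"gripper":-1},
    {"rx":0,"ry":0,"rz":0,"dx":0,"dy":0,"dz":2,"gripper":-1},
    {"rx":0,"ry":0,"rz":0,"dx":0,"dy":0,"dz":2,"gripper":-1},
    {"rx":0,"ry":0,"rz":0,"dx":0,"dy":0,"dz":1.5,"gripper":-1},
    {"rx":0,"ry":0,"rz":0,"dx":0,"dy":0,"dz":0,"gripper":-1}
  ]
}}

```text
clock: 29.02
tcp_pos: [0.4952, -0.0651, 0.0513]
orientation: [3.115, -0.408, -0.0]
contact_force: [-0.3, -0.1, -4.2]
grip_width: 0.0214
gripper_force: 88.6
```

Run:
```python
from h import *
to([.4957,-.0652,.0454],np.radians(-14.91))
```

```text
t 29.02 tcp [495.2 -65.1  51.3] yaw -14.91 tilt [-0.01  0.  ] w 21.4 F [-0.3 -0.1 -4.2] j7 -1.93
 shift mm [ 0.5 -0.   5.9] rz -0.0
```

Emit:
{"name": "step_arm", "arguments": {
  "moves": [
    {"rx":0,"ry":0,"rz":0,"dx":0.2,"dy":0,"dz":2,"gripper":-1},
    {"rx":0,"ry":0,"rz":0,"dx":0,"dy":0,"dz":2,"gripper":-1},
    {"rx":0,"ry":0,"rz":0,"dx":0,"dy":0,"dz":1.3,"gripper":-1},
    {"rx":0,"ry":0,"rz":0,"dx":0,"dy":0,"dz":0.7,"gripper":-1},
    {"rx":0,"ry":0,"rz":0,"dx":0,"dy":0,"dz":0,"gripper":-1}
  ]
}}

```text
clock: 29.65
tcp_pos: [0.4954, -0.0652, 0.0457]
orientation: [3.115, -0.408, -0.0]
contact_force: [-1.3, 0.3, 2.6]
grip_width: 0.0217
gripper_force: 89.6
```

Emit:
{"name": "step_arm", "arguments": {
  "moves": [
    {"rx":0,"ry":0,"rz":0,"dx":0,"dy":0,"dz":0,"gripper":-0.5},
    {"rx":0,"ry":0,"rz":0,"dx":0,"dy":0,"dz":0,"gripper":-0.2},
    {"rx":0,"ry":0,"rz":0,"dx":0,"dy":0,"dz":0,"gripper":-0.1},
    {"rx":0,"ry":0,"rz":0,"dx":0,"dy":0,"dz":0,"gripper":-0.1},
    {"rx":0,"ry":0,"rz":0,"dx":0,"dy":0,"dz":-10,"gripper":-0.1},
    {"rx":0,"ry":0,"rz":0,"dx":0,"dy":0,"dz":-30,"gripper":0.1},
    {"rx":0,"ry":0,"rz":0,"dx":0,"dy":0,"dz":-35,"gripper":0.3},
    {"rx":0,"ry":0,"rz":0,"dx":7,"dy":14,"dz":-5,"gripper":0.3},
    {"rx":0,"ry":0,"rz":0,"dx":15,"dy":35,"dz":0,"gripper":0.3},
    {"rx":0,"ry":0,"rz":0,"dx":19,"dy":45,"dz":0,"gripper":0.3},
    {"rx":0,"ry":0,"rz":0,"dx":20,"dy":47,"dz":0,"gripper":0.3},
    {"rx":0,"ry":0,"rz":0,"dx":20,"dy":47,"dz":0,"gripper":0.3},
    {"rx":0,"ry":0,"rz":0,"dx":19,"dy":45,"dz":0,"gripper":0.3},
    {"rx":0,"ry":0,"rz":0,"dx":17,"dy":37,"dz":0,"gripper":0.3},
    {"rx":0,"ry":0,"rz":-4,"dx":10,"dy":24,"dz":0,"gripper":0.3},
    {"rx":0,"ry":0,"rz":-7,"dx":0,"dy":0,"dz":0,"gripper":0.3},
    {"rx":0,"ry":0,"rz":-3,"dx":0,"dy":0,"dz":0,"gripper":0.3},
    {"rx":0,"ry":0,"rz":0,"dx":0,"dy":0,"dz":0,"gripper":0.3}
  ]
}}

```text
clock: 31.9
tcp_pos: [0.5418, -0.3826, 0.1248]
orientation: [-3.141, 0.027, 0.001]
contact_force: [0.2, 0.6, -0.0]
grip_width: 0.0557
gripper_force: 0.0
```

Run:
```python
from h import *
to([.5425,-.382,.0450],np.radians(-0.8))
a=cv2.resize(r.grab_frame("scene")[110:250,235:395],None,fx=5,fy=5,interpolation=2)[:600]
cv2.imwrite("pics/f_t.png",r.grab_frame("top"))
cv2.imwrite("pics/f.png",a)
```

```text
t 31.9 tcp [ 541.8 -382.6  124.8] yaw -0.99 tilt [-0.05  0.02] w 55.7 F [ 0.2  0.6 -0. ] j7 -1.14
 shift mm [ 0.8 -0.6 79.8] rz -0.19
```

View pics/f.png

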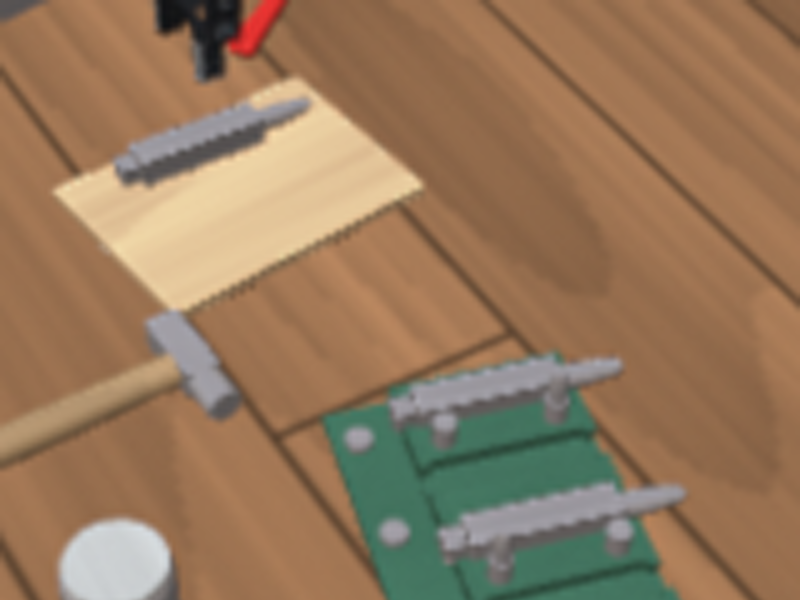

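Both block stakes now lie with horns to the front, and the spare has not moved (tip about (296,130)). I'll grasp the spare.

Emit:
{"name": "step_arm", "arguments": {
  "moves": [
    {"rx":0,"ry":0,"rz":0,"dx":0,"dy":0,"dz":25,"gripper":0.3},
    {"rx":0,"ry":0,"rz":0,"dx":0,"dy":0,"dz":30,"gripper":0.3},
    {"rx":0,"ry":0,"rz":0,"dx":0,"dy":0,"dz":17,"gripper":0.1},
    {"rx":0,"ry":0,"rz":0,"dx":0,"dy":0,"dz":5,"gripper":-0.1},
    {"rx":0,"ry":0,"rz":0,"dx":0,"dy":0,"dz":2,"gripper":-0.1},
    {"rx":0,"ry":0,"rz":0,"dx":0,"dy":0,"dz":0,"gripper":-0.1}
  ],
  "grip_force": 25
}}

```text
clock: 32.75
tcp_pos: [0.5431, -0.3823, 0.0473]
orientation: [3.141, -0.025, 0.002]
contact_force: [0.3, -0.1, 0.3]
grip_width: 0.0382
gripper_force: 0.0
```

Run:
```python
from h import *
to([.5425,-.382,.0458],np.radians(-0.8))
```

```text
t 32.75 tcp [ 543.1 -382.3   47.3] yaw -0.92 tilt [ 0.07 -0.05] w 38.2 F [ 0.3 -0.1  0.3] j7 -1.16
 shift mm [-0.7 -0.3  1.5] rz -0.12
```

Emit:
{"name": "step_arm", "arguments": {
  "moves": [
    {"rx":0,"ry":0,"rz":0,"dx":-0.5,"dy":0,"dz":1.2,"gripper":-0.3},
    {"rx":0,"ry":0,"rz":0,"dx":0,"dy":0,"dz":0,"gripper":-0.5},
    {"rx":0,"ry":0,"rz":0,"dx":0,"dy":0,"dz":0,"gripper":-1},
    {"rx":0,"ry":0,"rz":0,"dx":0,"dy":0,"dz":0,"gripper":-1},
    {"rx":0,"ry":0,"rz":0,"dx":0,"dy":0,"dz":0,"gripper":-1}
  ],
  "grip_force": 25
}}

```text
clock: 33.38
tcp_pos: [0.5424, -0.3827, 0.046]
orientation: [3.14, -0.026, 0.002]
contact_force: [-0.9, -1.5, 5.1]
grip_width: 0.0235
gripper_force: 26.1
```

Run:
```python
from h import *
to([.5425,-.382,.0458],np.radians(-0.8));print(r.get_obs()["moment"].round(2))
```

```text
t 33.38 tcp [ 542.4 -382.7   46. ] yaw -0.93 tilt [ 0.06 -0.07] w 23.5 F [-0.9 -1.5  5.1] j7 -1.16
 shift mm [ 0.1 -0.7  0.2] rz -0.13
[-0.3   0.11  0.03]
```

Emit:
{"name": "step_arm", "arguments": {
  "moves": [
    {"rx":0,"ry":0,"rz":0,"dx":0,"dy":0,"dz":0,"gripper":-1},
    {"rx":0,"ry":0,"rz":0,"dx":0,"dy":0,"dz":-5,"gripper":-1},
    {"rx":0,"ry":0,"rz":0,"dx":0,"dy":0,"dz":-15,"gripper":-1},
    {"rx":0,"ry":0,"rz":0,"dx":0,"dy":0,"dz":-25,"gripper":-1},
    {"rx":0,"ry":0,"rz":0,"dx":0,"dy":0,"dz":-25,"gripper":-1},
    {"rx":0,"ry":0,"rz":0,"dx":-2,"dy":-15,"dz":-10,"gripper":-1},
    {"rx":0,"ry":0,"rz":0,"dx":-3,"dy":-30,"dz":0,"gripper":-1},
    {"rx":0,"ry":0,"rz":0,"dx":-5,"dy":-45,"dz":0,"gripper":-1},
    {"rx":0,"ry":0,"rz":0,"dx":-5,"dy":-48,"dz":0,"gripper":-1},
    {"rx":0,"ry":0,"rz":0,"dx":-5,"dy":-48,"dz":0,"gripper":-1},
    {"rx":0,"ry":0,"rz":0,"dx":-5,"dy":-48,"dz":0,"gripper":-1},
    {"rx":0,"ry":0,"rz":0,"dx":-5,"dy":-48,"dz":0,"gripper":-1},
    {"rx":0,"ry":0,"rz":0,"dx":-4,"dy":-45,"dz":0,"gripper":-1},
    {"rx":0,"ry":0,"rz":0,"dx":-3,"dy":-30,"dz":0,"gripper":-1},
    {"rx":0,"ry":0,"rz":3,"dx":-1,"dy":-14,"dz":0,"gripper":-1},
    {"rx":0,"ry":0,"rz":7,"dx":0,"dy":0,"dz":0,"gripper":-1},
    {"rx":0,"ry":0,"rz":4,"dx":0,"dy":0,"dz":0,"gripper":-1},
    {"rx":0,"ry":0,"rz":0,"dx":0,"dy":0,"dz":0,"gripper":-1}
  ],
  "grip_force": 90
}}

```text
clock: 35.62
tcp_pos: [0.5088, -0.0094, 0.1249]
orientation: [3.115, -0.405, -0.002]
contact_force: [-0.3, -0.4, -3.6]
grip_width: 0.021
gripper_force: 88.8
```

Run:
```python
from h import *
to([.5100,-.0111,.0590],np.radians(-14.91));print(r.get_obs()["moment"].round(2))
```

```text
t 35.62 tcp [508.8  -9.4 124.9] yaw -14.8 tilt [-0.07  0.  ] w 21.0 F [-0.3 -0.4 -3.6] j7 -2.02
 shift mm [ 1.7  1.3 65.9] rz 0.11
[-0.06  0.01 -0.01]
```

Emit:
{"name": "step_arm", "arguments": {
  "moves": [
    {"rx":0,"ry":0,"rz":0.1,"dx":0.7,"dy":1.3,"dz":15,"gripper":-1},
    {"rx":0,"ry":0,"rz":0,"dx":0,"dy":0,"dz":25,"gripper":-1},
    {"rx":0,"ry":0,"rz":0,"dx":0,"dy":0,"dz":16,"gripper":-1},
    {"rx":0,"ry":0,"rz":0,"dx":0,"dy":0,"dz":8,"gripper":-1},
    {"rx":0,"ry":0,"rz":0,"dx":0,"dy":0,"dz":2,"gripper":-1},
    {"rx":0,"ry":0,"rz":0,"dx":0,"dy":0,"dz":0,"gripper":-1}
  ]
}}

```text
clock: 36.38
tcp_pos: [0.5107, -0.0118, 0.0595]
orientation: [-3.115, 0.41, -0.001]
contact_force: [-0.4, 0.5, -5.1]
grip_width: 0.022
gripper_force: 88.7
```

Run:
```python
from h import *
to([.5100,-.0111,.0454],np.radians(-14.91))
cv2.imwrite("pics/g_s.png",r.grab_frame("scene"))
a=cv2.resize(cv2.imread("pics/g_s.png")[165:255,290:390],None,fx=7,fy=6.6,interpolation=2)
cv2.imwrite("pics/g.png",a)
```

```text
t 36.38 tcp [510.7 -11.8  59.5] yaw -15.01 tilt [0.04 0.  ] w 22.0 F [-0.4  0.5 -5.1] j7 -2.04
 shift mm [-0.9 -0.4 14.1] rz -0.1
```

Emit:
{"name": "step_arm", "arguments": {
  "moves": [
    {"rx":0,"ry":0,"rz":-0.1,"dx":-0.6,"dy":-0.4,"dz":2,"gripper":-1},
    {"rx":0,"ry":0,"rz":0,"dx":0,"dy":0,"dz":1,"gripper":-1},
    {"rx":0,"ry":0,"rz":0,"dx":0,"dy":0,"dz":1,"gripper":-1},
    {"rx":0,"ry":0,"rz":0,"dx":0,"dy":0,"dz":1,"gripper":-1},
    {"rx":0,"ry":0,"rz":0,"dx":0,"dy":0,"dz":1,"gripper":-1},
    {"rx":0,"ry":0,"rz":0,"dx":0,"dy":0,"dz":0,"gripper":-1}
  ]
}}

```text
clock: 37.17
tcp_pos: [0.5098, -0.0112, 0.0531]
orientation: [3.115, -0.408, -0.0]
contact_force: [0.4, 0.2, -5.1]
grip_width: 0.0212
gripper_force: 88.7
```

Run:
```python
from h import *
to([.5100,-.0111,.0454],np.radians(-14.91));print(r.get_obs()["moment"].round(2))
```

```text
t 37.17 tcp [509.8 -11.2  53.1] yaw -14.91 tilt [-0.01 -0.  ] w 21.2 F [ 0.4  0.2 -5.1] j7 -2.04
 shift mm [ 0.2 -0.2  7.7] rz 0.0
[-0.   -0.03  0.03]
```

Emit:
{"name": "step_arm", "arguments": {
  "moves": [
    {"rx":0,"ry":0,"rz":0,"dx":0,"dy":0,"dz":2,"gripper":-1},
    {"rx":0,"ry":0,"rz":0,"dx":0,"dy":0,"dz":2,"gripper":-1},
    {"rx":0,"ry":0,"rz":0,"dx":0,"dy":0,"dz":2,"gripper":-1},
    {"rx":0,"ry":0,"rz":0,"dx":0,"dy":0,"dz":0.8,"gripper":-1},
    {"rx":0,"ry":0,"rz":0,"dx":0,"dy":0,"dz":0,"gripper":-1}
  ]
}}

```text
clock: 37.8
tcp_pos: [0.5098, -0.0112, 0.0464]
orientation: [3.115, -0.408, 0.0]
contact_force: [-0.1, 0.3, -4.7]
grip_width: 0.0214
gripper_force: 88.7
```

Emit:
{"name": "step_arm", "arguments": {
  "moves": [
    {"rx":0,"ry":0,"rz":0,"dx":0,"dy":0,"dz":0.7,"gripper":-1},
    {"rx":0,"ry":0,"rz":0,"dx":0,"dy":0,"dz":0,"gripper":-1}
  ]
}}

```text
clock: 38.05
tcp_pos: [0.5099, -0.0112, 0.0463]
orientation: [3.115, -0.408, 0.0]
contact_force: [-3.3, -0.3, 5.5]
grip_width: 0.0215
gripper_force: 89.9
```

Emit:
{"name": "step_arm", "arguments": {
  "moves": [
    {"rx":0,"ry":0,"rz":0,"dx":0,"dy":0,"dz":0,"gripper":-0.5},
    {"rx":0,"ry":0,"rz":0,"dx":0,"dy":0,"dz":0,"gripper":-0.2},
    {"rx":0,"ry":0,"rz":0,"dx":0,"dy":0,"dz":0,"gripper":-0.1},
    {"rx":0,"ry":0,"rz":0,"dx":0,"dy":0,"dz":0,"gripper":-0.1},
    {"rx":0,"ry":0,"rz":0,"dx":0,"dy":0,"dz":-10,"gripper":-0.1},
    {"rx":0,"ry":0,"rz":0,"dx":0,"dy":0,"dz":-35,"gripper":0.1},
    {"rx":0,"ry":0,"rz":0,"dx":0,"dy":0,"dz":-35,"gripper":0.1},
    {"rx":0,"ry":0,"rz":0,"dx":-4,"dy":-16,"dz":-15,"gripper":0.1},
    {"rx":0,"ry":0,"rz":0,"dx":-10,"dy":-36,"dz":0,"gripper":0.1},
    {"rx":0,"ry":0,"rz":0,"dx":-13,"dy":-46,"dz":0,"gripper":0.1},
    {"rx":0,"ry":0,"rz":0,"dx":-13,"dy":-46,"dz":0,"gripper":0.1},
    {"rx":0,"ry":0,"rz":0,"dx":-13,"dy":-46,"dz":0,"gripper":0.1},
    {"rx":0,"ry":0,"rz":0,"dx":-13,"dy":-46,"dz":0,"gripper":0.1},
    {"rx":0,"ry":0,"rz":0,"dx":-12,"dy":-42,"dz":0,"gripper":0.1},
    {"rx":0,"ry":0,"rz":-4,"dx":-8,"dy":-30,"dz":0,"gripper":0.1},
    {"rx":0,"ry":0,"rz":-10,"dx":0,"dy":0,"dz":0,"gripper":0.1},
    {"rx":0,"ry":0,"rz":-10,"dx":0,"dy":0,"dz":0,"gripper":0.1},
    {"rx":0,"ry":0,"rz":-4,"dx":0,"dy":0,"dz":0,"gripper":0.1},
    {"rx":0,"ry":0,"rz":0,"dx":0,"dy":0,"dz":0,"gripper":0.1}
  ]
}}

```text
clock: 40.42
tcp_pos: [0.5051, 0.3093, 0.1403]
orientation: [-3.121, -0.358, 0.002]
contact_force: [-0.1, 1.0, 0.3]
grip_width: 0.0471
gripper_force: 0.0
```

Run:
```python
from h import *
to([.5057,.3090,.0537],np.radians(13.1))
t=r.grab_frame("top");s=r.grab_frame("scene");cv2.imwrite("pics/h_t.png",t);cv2.imwrite("pics/h_s.png",s)
a=cv2.resize(t[190:300,140:360],None,fx=3.6,fy=3.6,interpolation=2)[:, :792]
b=cv2.resize(s[165:330,290:470],None,fx=1,fy=1)
# has the plate moved since release? compare with d frames
for n,i in(("t",t),("s",s)):
    d=cv2.absdiff(cv2.imread(f"pics/d_{n}.png"),i).max(2)
    sub=d[195:300,145:222] if n=="t" else d[240:325,355:450]
    print(n,"changed px near mat",int((sub>40).sum()))
b=cv2.resize(s[165:245,290:390],None,fx=2.2,fy=2.2,interpolation=2);c=cv2.resize(s[235:330,350:460],None,fx=1.85,fy=1.85,interpolation=2)
o=np.zeros((600,800,3),np.uint8);o[:a.shape[0],:a.shape[1]]=a;o[405:405+b.shape[0],:b.shape[1]]=b;o[405:405+c.shape[0],300:300+c.shape[1]]=c[:195]
cv2.imwrite("pics/h.png",o)
```

```text
t 40.42 tcp [505.1 309.3 140.3] yaw 13.1 tilt [-0.06  0.01] w 47.1 F [-0.1  1.   0.3] j7 -2.18
 shift mm [ 0.6  0.5 86.6] rz -0.0
t changed px near mat 3455
s changed px near mat 3013
```

View pics/h.png

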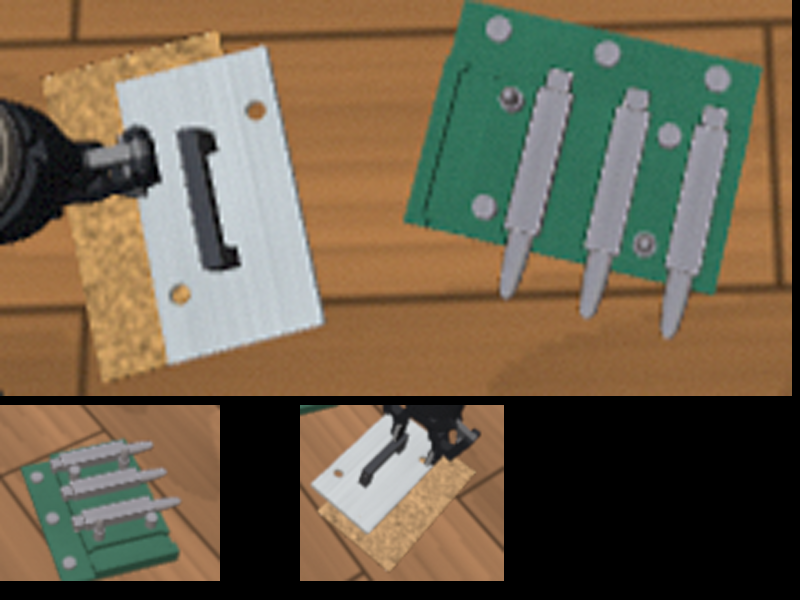

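All three stakes lie in pockets 2, 1 and 0 with horns to the front. The plate has been knocked about 4 cm to the right and still lies on the mat. I'll measure its pose again from the corners and holes read here.

```bash
cat > pl.py <<'E'
from h import *
c=lambda L,s,x0,y0,ox=0,oy=0:[((u-ox+.5)/s-.5+x0,(v-oy+.5)/s-.5+y0) for u,v in L]
tp=c([(117,84),(266,46),(324,323),(167,363),(255,111),(179,293)],3.6,140,190)
# plate local: which corner -> after +62deg turn plate y ~ world +x: upper edge=+y end; x axis -> world -y = right
tl=[(-54,100,8),(54,100,8),(54,-100,8),(-54,-100,8),(38,56,8),(-38,-56,8)]
sp=c([(311,483),(369,532),(338,473),(423,460)],1.85,350,235,300,405)
sl=[(54,100,8),(-54,100,8) if 0 else (54,-100,8),(0,0,0),(0,0,0)]
def w(p,L):return np.array([p[0],p[1],p[3]])+Ro.from_euler("z",p[2]).apply(np.array(L,float)/1000)
if __name__=="__main__":
    print("top corners",onz("top",tp,.016).round(3).tolist());print("scene pts",onz("scene",sp,.016).round(3).tolist())
    for z in(.008,.004):
        f=least_squares(lambda q:(proj("top",w([*q,z],tl))-tp).ravel(),[.5,.27,-1.34],x_scale=[.01,.01,.1]);print(z,f.x.round(4),np.degrees(f.x[2]).round(2),f.fun.round(1))
E
python3 pl.py
```

```text
top corners [[0.59, 0.34, 0.016], [0.614, 0.235, 0.016], [0.42, 0.191, 0.016], [0.396, 0.298, 0.016], [0.567, 0.242, 0.016], [0.443, 0.291, 0.016]]
scene pts [[0.614, 0.238, 0.016], [0.589, 0.344, 0.016], [0.57, 0.245, 0.016], [0.446, 0.294, 0.016]]
0.008 [ 0.5049  0.2659 -1.3513] -77.42 [-0.2 -0.4 -0.1 -0.1 -0.2  0.2  0.3  0.2  0.2 -0.2  0.   0.3]
0.004 [ 0.5051  0.2672 -1.3514] -77.43 [-0.1 -0.3 -0.1  0.  -0.4  0.1  0.3 -0.   0.2 -0.   0.1  0.2]
```

Emit:
{"name": "step_arm", "arguments": {
  "moves": [
    {"rx":0,"ry":0,"rz":0.5,"dx":-4,"dy":20,"dz":0,"gripper":0.1},
    {"rx":0,"ry":0,"rz":0,"dx":-4,"dy":20.5,"dz":10,"gripper":0.1},
    {"rx":0,"ry":0,"rz":0,"dx":0,"dy":0,"dz":25,"gripper":0.1},
    {"rx":0,"ry":0,"rz":0,"dx":0,"dy":0,"dz":25,"gripper":0.1},
    {"rx":0,"ry":0,"rz":0,"dx":0,"dy":0,"dz":17,"gripper":0.1},
    {"rx":0,"ry":0,"rz":0,"dx":0,"dy":0,"dz":5,"gripper":0},
    {"rx":0,"ry":0,"rz":0,"dx":0,"dy":0,"dz":0,"gripper":0}
  ],
  "grip_force": 25
}}

```text
clock: 41.4
tcp_pos: [0.5073, 0.267, 0.0587]
orientation: [3.123, 0.344, -0.0]
contact_force: [0.4, 0.8, -0.1]
grip_width: 0.0429
gripper_force: 0.0
```

Run:
```python
from h import *
to([.5065,.268,.0537],np.radians(12.6))
t=r.grab_frame("top");s=r.grab_frame("scene");cv2.imwrite("pics/i_t.png",t);cv2.imwrite("pics/i_s.png",s)
d=cv2.absdiff(cv2.imread("pics/h_s.png"),s).max(2);print(int((d[270:305,355:395]>40).sum()),"changed px at scene plate corner")
```

```text
t 41.4 tcp [507.3 267.   58.7] yaw 12.57 tilt [-0.   -0.01] w 42.9 F [ 0.4  0.8 -0.1] j7 -2.17
 shift mm [-0.6 -1.2  5. ] rz -0.03
0 changed px at scene plate corner
```

Emit:
{"name": "step_arm", "arguments": {
  "moves": [
    {"rx":0,"ry":0,"rz":0,"dx":-0.6,"dy":-1,"dz":3,"gripper":0},
    {"rx":0,"ry":0,"rz":0,"dx":0,"dy":0,"dz":1.7,"gripper":-0.3},
    {"rx":0,"ry":0,"rz":0,"dx":0,"dy":0,"dz":0,"gripper":-0.6},
    {"rx":0,"ry":0,"rz":0,"dx":0,"dy":0,"dz":0,"gripper":-1},
    {"rx":0,"ry":0,"rz":0,"dx":0,"dy":0,"dz":0,"gripper":-1},
    {"rx":0,"ry":0,"rz":0,"dx":0,"dy":0,"dz":0,"gripper":-1}
  ],
  "grip_force": 30
}}

```text
clock: 42.25
tcp_pos: [0.5064, 0.2682, 0.0541]
orientation: [-3.123, -0.344, -0.0]
contact_force: [-0.3, 0.5, 0.4]
grip_width: 0.0135
gripper_force: 30.3
```

Run:
```python
from h import *
to([.5065,.268,.0537],np.radians(12.6));print(r.get_obs()["moment"].round(2))
```

```text
t 42.25 tcp [506.4 268.2  54.1] yaw 12.59 tilt [-0.    0.01] w 13.5 F [-0.3  0.5  0.4] j7 -2.18
 shift mm [0.1 0.2 0.4] rz -0.01
[-0.    0.12 -0.07]
```

Emit:
{"name": "step_arm", "arguments": {
  "moves": [
    {"rx":0,"ry":0,"rz":0,"dx":0,"dy":0,"dz":0,"gripper":-1},
    {"rx":0,"ry":0,"rz":0,"dx":0,"dy":0,"dz":-4,"gripper":-1},
    {"rx":0,"ry":0,"rz":0,"dx":0,"dy":0,"dz":-12,"gripper":-1},
    {"rx":0,"ry":0,"rz":0,"dx":0,"dy":0,"dz":-20,"gripper":-1},
    {"rx":0,"ry":0,"rz":0,"dx":0,"dy":0,"dz":-25,"gripper":-1},
    {"rx":0,"ry":0,"rz":0,"dx":0,"dy":0,"dz":-25,"gripper":-1},
    {"rx":0,"ry":0,"rz":-3,"dx":0,"dy":0,"dz":-10,"gripper":-1},
    {"rx":0,"ry":0,"rz":-8,"dx":0,"dy":0,"dz":0,"gripper":-1},
    {"rx":0,"ry":0,"rz":-9,"dx":0,"dy":0,"dz":0,"gripper":-1},
    {"rx":0,"ry":0,"rz":-9,"dx":0,"dy":0,"dz":0,"gripper":-1},
    {"rx":0,"ry":0,"rz":-9,"dx":0,"dy":0,"dz":0,"gripper":-1},
    {"rx":0,"ry":0,"rz":-9,"dx":0,"dy":0,"dz":0,"gripper":-1},
    {"rx":0,"ry":0,"rz":-9,"dx":0,"dy":0,"dz":0,"gripper":-1},
    {"rx":0,"ry":0,"rz":-5,"dx":0,"dy":0,"dz":0,"gripper":-1},
    {"rx":0,"ry":0,"rz":-1.5,"dx":0,"dy":0,"dz":0,"gripper":-1},
    {"rx":0,"ry":0,"rz":0,"dx":0,"dy":0,"dz":0,"gripper":-1}
  ],
  "grip_force": 80
}}

```text
clock: 44.25
tcp_pos: [0.5063, 0.2678, 0.1501]
orientation: [2.492, 1.913, -0.0]
contact_force: [-0.1, 0.1, -5.4]
grip_width: 0.0124
gripper_force: 78.0
```

Run:
```python
from h import *
to([.5174,.0161,.150],np.radians(75.09));print(r.get_obs()["moment"].round(2))
```

```text
t 44.25 tcp [506.3 267.8 150.1] yaw 75.01 tilt [-0.   -0.02] w 12.4 F [-0.1  0.1 -5.4] j7 -1.16
 shift mm [-2.403e+02  7.580e+01  2.000e-01] rz -0.08
[ 0.02 -0.03 -0.  ]
```

Emit:
{"name": "step_arm", "arguments": {
  "moves": [
    {"rx":0,"ry":0,"rz":-0.1,"dx":-10,"dy":3,"dz":0,"gripper":-1},
    {"rx":0,"ry":0,"rz":0,"dx":-20,"dy":6.3,"dz":0,"gripper":-1},
    {"rx":0,"ry":0,"rz":0,"dx":-28,"dy":9,"dz":0,"gripper":-1},
    {"rx":0,"ry":0,"rz":0,"dx":-32,"dy":10,"dz":0,"gripper":-1},
    {"rx":0,"ry":0,"rz":0,"dx":-32,"dy":10,"dz":0,"gripper":-1},
    {"rx":0,"ry":0,"rz":0,"dx":-32,"dy":10,"dz":0,"gripper":-1},
    {"rx":0,"ry":0,"rz":0,"dx":-30,"dy":10,"dz":0,"gripper":-1},
    {"rx":0,"ry":0,"rz":0,"dx":-28,"dy":9,"dz":0,"gripper":-1},
    {"rx":0,"ry":0,"rz":0,"dx":-18,"dy":5.5,"dz":0,"gripper":-1},
    {"rx":0,"ry":0,"rz":0,"dx":-10,"dy":3,"dz":0,"gripper":-1},
    {"rx":0,"ry":0,"rz":0,"dx":0,"dy":0,"dz":0,"gripper":-1},
    {"rx":0,"ry":0,"rz":0,"dx":0,"dy":0,"dz":0,"gripper":-1}
  ]
}}

```text
clock: 45.75
tcp_pos: [0.5182, 0.0175, 0.1501]
orientation: [-2.488, -1.918, -0.001]
contact_force: [0.3, 0.5, -4.9]
grip_width: 0.0128
gripper_force: 78.1
```

Run:
```python
from h import *
to([.5174,.0161,.115],np.radians(75.09));print(r.get_obs()["moment"].round(2))
```

```text
t 45.75 tcp [518.2  17.5 150.1] yaw 75.24 tilt [0.01 0.03] w 12.8 F [ 0.3  0.5 -4.9] j7 -0.68
 shift mm [-1.6 -0.4 35.1] rz 0.15
[ 0.05 -0.01  0.03]
```

Emit:
{"name": "step_arm", "arguments": {
  "moves": [
    {"rx":0,"ry":0,"rz":0.1,"dx":-1.6,"dy":-0.4,"dz":10,"gripper":-1},
    {"rx":0,"ry":0,"rz":0,"dx":0,"dy":0,"dz":18,"gripper":-1},
    {"rx":0,"ry":0,"rz":0,"dx":0,"dy":0,"dz":8,"gripper":-1},
    {"rx":0,"ry":0,"rz":0,"dx":0,"dy":0,"dz":3,"gripper":-1},
    {"rx":0,"ry":0,"rz":0,"dx":0,"dy":0,"dz":0,"gripper":-1}
  ]
}}

```text
clock: 46.38
tcp_pos: [0.5175, 0.0154, 0.1108]
orientation: [-2.49, -1.914, 0.0]
contact_force: [0.6, 0.2, -4.7]
grip_width: 0.0126
gripper_force: 78.2
```

Run:
```python
from h import *
to([.5174,.0161,.0856],np.radians(75.09));print(r.get_obs()["moment"].round(2))
s=r.grab_frame("scene");cv2.imwrite("pics/j_s.png",s)
```

```text
t 46.38 tcp [517.5  15.4 110.8] yaw 75.1 tilt [-0.02  0.01] w 12.6 F [ 0.6  0.2 -4.7] j7 -0.72
 shift mm [ 0.7 -0.3 25.2] rz 0.01
[0.02 0.01 0.01]
```

Emit:
{"name": "step_arm", "arguments": {
  "moves": [
    {"rx":0,"ry":0,"rz":0,"dx":0.6,"dy":-0.2,"dz":3,"gripper":-1},
    {"rx":0,"ry":0,"rz":0,"dx":0,"dy":0,"dz":2.5,"gripper":-1},
    {"rx":0,"ry":0,"rz":0,"dx":0,"dy":0,"dz":2.5,"gripper":-1},
    {"rx":0,"ry":0,"rz":0,"dx":0,"dy":0,"dz":0,"gripper":-1}
  ]
}}

```text
clock: 46.92
tcp_pos: [0.5173, 0.0158, 0.1028]
orientation: [-2.491, -1.914, 0.001]
contact_force: [0.8, -0.8, -6.3]
grip_width: 0.0124
gripper_force: 78.3
```

Emit:
{"name": "step_arm", "arguments": {
  "moves": [
    {"rx":0,"ry":0,"rz":0,"dx":0,"dy":0,"dz":2,"gripper":-1},
    {"rx":0,"ry":0,"rz":0,"dx":0,"dy":0,"dz":0,"gripper":-1}
  ]
}}

```text
clock: 47.18
tcp_pos: [0.5175, 0.0162, 0.101]
orientation: [-2.491, -1.915, -0.001]
contact_force: [-0.5, 0.4, -5.2]
grip_width: 0.0126
gripper_force: 78.4
```

Emit:
{"name": "step_arm", "arguments": {
  "moves": [
    {"rx":0,"ry":0,"rz":0,"dx":0,"dy":0,"dz":1.5,"gripper":-1},
    {"rx":0,"ry":0,"rz":0,"dx":0,"dy":0,"dz":0,"gripper":-1}
  ]
}}

```text
clock: 47.42
tcp_pos: [0.5175, 0.0164, 0.0994]
orientation: [-2.49, -1.915, -0.001]
contact_force: [-0.1, 2.3, -5.4]
grip_width: 0.0128
gripper_force: 78.4
```

Run:
```python
from h import *
to([.5174,.0161,.0856],np.radians(75.09));print(r.get_obs()["moment"].round(2))
```

```text
t 47.42 tcp [517.5  16.4  99.4] yaw 75.12 tilt [0.   0.03] w 12.8 F [-0.1  2.3 -5.4] j7 -0.74
 shift mm [-0.3  0.  13.8] rz 0.03
[0.58 0.03 0.03]
```

Emit:
{"name": "step_arm", "arguments": {
  "moves": [
    {"rx":0,"ry":0,"rz":0,"dx":0.6,"dy":0,"dz":1,"gripper":-1},
    {"rx":0,"ry":0,"rz":0,"dx":0,"dy":0,"dz":2,"gripper":-1},
    {"rx":0,"ry":0,"rz":0,"dx":0,"dy":0,"dz":0,"gripper":-1}
  ]
}}

```text
clock: 47.8
tcp_pos: [0.5175, 0.0165, 0.0963]
orientation: [-2.491, -1.914, 0.0]
contact_force: [0.2, 1.6, -6.4]
grip_width: 0.0129
gripper_force: 78.3
```

Run:
```python
from h import *
to([.5174,.0161,.0856],np.radians(75.09));print(r.get_obs()["moment"].round(2))
```

```text
t 47.8 tcp [517.5  16.5  96.3] yaw 75.09 tilt [-0.01  0.01] w 12.9 F [ 0.2  1.6 -6.4] j7 -0.74
 shift mm [-0.5 -0.  10.7] rz 0.0
[0.55 0.08 0.04]
```

Emit:
{"name": "step_arm", "arguments": {
  "moves": [
    {"rx":0,"ry":0,"rz":0,"dx":0.5,"dy":0,"dz":2,"gripper":-1},
    {"rx":0,"ry":0,"rz":0,"dx":0,"dy":0,"dz":2,"gripper":-1},
    {"rx":0,"ry":0,"rz":0,"dx":0,"dy":0,"dz":2,"gripper":-1},
    {"rx":0,"ry":0,"rz":0,"dx":0,"dy":0,"dz":2,"gripper":-1},
    {"rx":0,"ry":0,"rz":0,"dx":0,"dy":0,"dz":0,"gripper":-1}
  ]
}}

```text
clock: 48.42
tcp_pos: [0.5176, 0.0168, 0.0883]
orientation: [-2.491, -1.914, 0.001]
contact_force: [0.3, 0.5, -5.1]
grip_width: 0.0126
gripper_force: 78.3
```

Run:
```python
from h import *
to([.5174,.0161,.0856],np.radians(75.09));print(r.get_obs()["moment"].round(2))
```

```text
t 48.42 tcp [517.6  16.8  88.3] yaw 75.08 tilt [-0.02 -0.01] w 12.6 F [ 0.3  0.5 -5.1] j7 -0.75
 shift mm [-0.7 -0.   2.7] rz -0.01
[0.15 0.08 0.01]
```

Emit:
{"name": "step_arm", "arguments": {
  "moves": [
    {"rx":0,"ry":0,"rz":0,"dx":0,"dy":0,"dz":1.5,"gripper":-1},
    {"rx":0,"ry":0,"rz":0,"dx":0,"dy":0,"dz":0.5,"gripper":-1},
    {"rx":0,"ry":0,"rz":0,"dx":0,"dy":0,"dz":0,"gripper":-1}
  ]
}}

```text
clock: 48.8
tcp_pos: [0.5178, 0.0169, 0.0865]
orientation: [2.491, 1.914, -0.0]
contact_force: [-0.4, -0.0, -6.3]
grip_width: 0.0123
gripper_force: 78.3
```

Emit:
{"name": "step_arm", "arguments": {
  "moves": [
    {"rx":0,"ry":0,"rz":0,"dx":0,"dy":0,"dz":0.7,"gripper":-1},
    {"rx":0,"ry":0,"rz":0,"dx":0,"dy":0,"dz":0,"gripper":-1}
  ]
}}

```text
clock: 49.05
tcp_pos: [0.5178, 0.0169, 0.0862]
orientation: [2.491, 1.914, -0.0]
contact_force: [-2.7, 0.1, 2.2]
grip_width: 0.0126
gripper_force: 79.3
```

Seated at TCP z 86.2, as expected. Release and retreat.

Emit:
{"name": "step_arm", "arguments": {
  "moves": [
    {"rx":0,"ry":0,"rz":0,"dx":0,"dy":0,"dz":0.3,"gripper":-1},
    {"rx":0,"ry":0,"rz":0,"dx":0,"dy":0,"dz":0,"gripper":-0.6},
    {"rx":0,"ry":0,"rz":0,"dx":0,"dy":0,"dz":0,"gripper":-0.2},
    {"rx":0,"ry":0,"rz":0,"dx":0,"dy":0,"dz":0,"gripper":0.1},
    {"rx":0,"ry":0,"rz":0,"dx":0,"dy":0,"dz":0,"gripper":0.1},
    {"rx":0,"ry":0,"rz":0,"dx":0,"dy":0,"dz":-10,"gripper":0.1},
    {"rx":0,"ry":0,"rz":0,"dx":0,"dy":0,"dz":-30,"gripper":0.1},
    {"rx":0,"ry":0,"rz":0,"dx":0,"dy":0,"dz":-40,"gripper":0.1},
    {"rx":0,"ry":0,"rz":0,"dx":20,"dy":0,"dz":-40,"gripper":0.1},
    {"rx":0,"ry":0,"rz":0,"dx":40,"dy":0,"dz":0,"gripper":0.1},
    {"rx":0,"ry":0,"rz":0,"dx":50,"dy":0,"dz":0,"gripper":0.1},
    {"rx":0,"ry":0,"rz":0,"dx":50,"dy":0,"dz":0,"gripper":0.1},
    {"rx":0,"ry":0,"rz":0,"dx":50,"dy":-10,"dz":0,"gripper":0.1},
    {"rx":0,"ry":0,"rz":0,"dx":40,"dy":-10,"dz":0,"gripper":0.1},
    {"rx":0,"ry":0,"rz":0,"dx":20,"dy":0,"dz":0,"gripper":0.1},
    {"rx":0,"ry":0,"rz":0,"dx":0,"dy":0,"dz":0,"gripper":0.1}
  ]
}}

```text
clock: 51.05
tcp_pos: [0.5681, 0.2835, 0.2057]
orientation: [-2.49, -1.916, -0.001]
contact_force: [0.2, -0.5, -0.3]
grip_width: 0.0469
gripper_force: 0.0
```

Run:
```python
from h import *
to(None)
t=r.grab_frame("top");s=r.grab_frame("scene")
o=np.zeros((600,800,3),np.uint8)
a=cv2.resize(t[185:280,245:360],(460,380),interpolation=2);b=cv2.resize(s[165:255,290:375],(340,360),interpolation=2)
c=cv2.resize(t[95:270,170:490],(384,210));d=cv2.resize(s[110:330,190:470],(280,220))
o[:380,:460]=a;o[:360,460:]=b;o[385:595,:384]=c;o[375:595,460:740]=d
cv2.imwrite("pics/k.png",o)
```

```text
t 51.05 tcp [568.1 283.5 205.7] yaw 75.16 tilt [0.01 0.02] w 46.9 F [ 0.2 -0.5 -0.3] j7 -1.1
```

View pics/k.png

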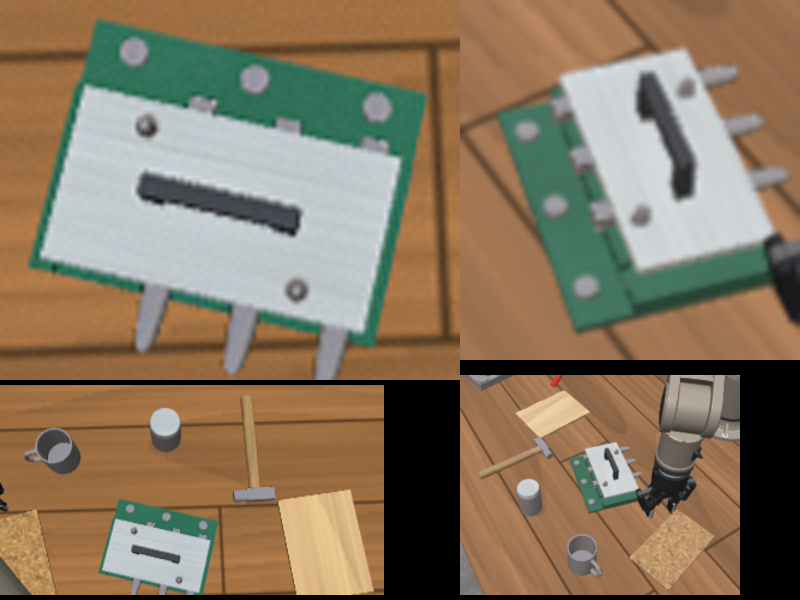

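The plate sits flat on its dowels, three horns stick out at the front with the stubs at the rear, and the bystanders have not moved.

```bash
python3 -c "
from bench import r
print(r.hand_in())"
```

```text
the job is handed in; nothing more can be done
None
```

The job is handed in at about 51 s: both stakes in the block turned, the one spare put in pocket 1, all three horns to the front, and the plate fully back down on its dowels. While on the mat the plate was knocked about 4 cm aside, so I re-measured it before picking it up again. The mug, can and hammer look unmoved.

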